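# Clear the entryway ledge: sort keys, bicycle lights and shoehorn away

### The job

Tidy the ledge: put the key bunch in the green bowl, lay the shoehorn lengthwise in the cork-lined tray so that it lies flat and wholly inside the rim, and lay both bicycle lights side by side on the floor of the open drawer, then push the drawer fully shut. Leave the plant and the spectacle case where they stand.

Things in the scene. Friction and masses are not known exactly. Their poses are not given: they have to be found in the camera images.
- keys_center (a point): Key bunch, one rigid piece, 45 g: two small steel padlock keys on a split ring at an orange fob 36 x 20 x 16 mm (x, y, z). The point is the fob's centre, 8 mm above what it lies on. x points along the fob to the ring and keys, which reach 57 mm from the point and 22 mm either side. Grasp the fob across its 20 mm (y).
- front_light_center (a point): Bicycle front light: black plastic block 60 x 34 x 30 mm (x, y, z) with a round clear lens at its +x end and a white strip and grey button on top. The point is its centre, 15 mm above what it lies on. x runs along its length; grasp across the 34 mm (y). 90 g.
- rear_light_center (a point): Bicycle rear light: 46 x 38 x 26 mm (x, y, z), bright red lens on top of a black base. The point is its centre, 13 mm above what it lies on. x runs along the 46 mm; grasp across the 38 mm (y). 60 g.
- shoehorn_center (a point): Shoehorn 150 mm long, 80 g, lying flat: beige bone handle 20 mm wide, 14 thick; steel blade 36 wide, 8 high. The point is at mid-length (75 mm from either end), in the handle, 7 mm above what it lies on, near the balance point. x runs along it from handle to blade; the handle spans x -75 to +13 mm. Grasp across the handle (y).
- bowl_in (a point): Green ceramic key bowl, fixed to the ledge: round, 150 mm across the rim, 45 mm high, sloping inside. The point is the centre of its inner floor, about 5 mm above the ledge.
- tray_in (a point): Shallow light-wood tray lined with cork, fixed to the ledge: inside 180 mm along its x, 95 mm along y; rim 16 mm above the ledge, 12 mm above the inner floor, 4 mm thick. The point is the centre of the inner floor, 4 mm above the ledge; x runs along the tray's length.
- drawer_in (a point): Point on the drawer's inner floor (15 mm above the ledge), moving with it: midway across, 50 mm behind the front panel's inner face. x points into the chest (closing way). Inside it spans x -50 to +85 mm, y +-95 mm. Side walls reach 45 mm, the 10 mm thick panel 60 mm above the ledge. Round brass knob, 24 mm across, mid-panel, its axis 38 mm above the ledge, outer face 82 mm before the point (-x).
- drawer (a joint): How far the drawer stands open, in m: 0 shut, 0.135 its stop. It stays where left; 1.2 N of friction, light damping; slides shut along drawer_in's x. Its chest is fixed: 232 mm wide, 165 deep, 70 high; when open by s (mm) the chest's front face is s - 49 mm behind drawer_in; only the drawer ahead of it is open from above. Things up to 44 mm high on the drawer floor pass under the chest's top.
- plant: Bystander: small succulent in a terracotta pot 72 mm across, about 95 mm high with its leaves. Origin at the centre of the underside.
- case: Bystander: blue spectacle case 155 x 60 x 42 mm (x, y, z). Origin at the centre of the underside.
Things that resemble listed ones, but are neither listed nor needed, are in the scene too. What is shaped like the part that bears keys_center but pink, red or turquoise is not meant.

How it is judged:
By the outcome, as a careful person would: the job done as asked, in the order asked, and still so for the second after the job is handed in, with the robot touching nothing.
It also fails if it takes over 136 s, if anything falls off the work surface, if the arm or the gripper's body presses on something with over 40 N, if the wrist force passes 120 N, or if a joint passes its speed limit or range.

### The arm

A 7-joint arm with a two-finger parallel gripper is mounted at the origin on the work surface. World frame = base frame: x ahead of the robot, y to its left, z up, the work surface at z = 0. Lengths are in mm, angles in rad, forces in N, time in s.
With the tool pointing down it reaches from about 425 to 975 mm from the base axis. Payload 16.7 kg.
Tool frame: the origin (TCP) lies midway between the tips of the shut fingers; the grasp point (between the pads) lies 19 mm behind it; y points along the fingers, x is the direction in which the jaws open and shut, and the axes are right-handed (so a half turn about y gives the same grasp; the last joint's range is limited). The gripper opens to 85 mm and grips with 20 to 120 N. Pads are 22 mm wide; open, the fingers measure 114 mm over their backs; the gripper's body (76 mm by 85 mm) begins 54 mm behind the grasp point. The pads swing forward as they close: fully open they stand 13 mm farther back than shut.
Start: joints at [0.956, 0.426, 0.074, 1.606, -0.034, 1.111, -0.067], TCP at [303.132, -603.062, 194.202] pointing down, gripper open.
Joint ranges: [-2.85, 2.85], [-0.5, 2.14], [-1.23, 1.37], [0.21, 2.46], [-1.02, 4.16], [0.16, 2.05], [-2.73, 2.73]. Speed limits (rad/s): [1.89, 1.89, 2.39, 2.39, 3.01, 3.01, 3.01].

### API

Orientations are given as a unit quaternion [x, y, z, w].
In Python, from rig import manip gives the robot as it stands. The module is installed in compiled form; this text tells all that it offers.
- The arm moves only by the tool play_rows, never from a script. Its argument "steps" is a list of rows, each an object of numbers: "dx", "dy", "dz": the shift along the world's x, y, z in mm; "wx", "wy", "wz": the turn, a rotation vector about the world's x, y, z in rad; "grip": the opening in per cent of the stroke, from 0 (shut) to 100 (fully open). A call has 1 to 10 rows; each row is the pose to reach, as a shift and turn from the pose measured when the call began; what a row does not reach only later rows make up. A row lasts 1/12 s, in which the tool goes at most 41.7 mm and 7.16 degrees, less where a joint would pass 70% of its speed; a pose out of reach is approached as far as the arm can. A call with a gripper value outside its range is refused whole. The fingers move at their own pace and stop on an object; the grip force is fixed at half the most. Time passes only in rows, so rows that repeat a pose let the fingers close. It gives the time, the measured TCP pose, the force and the opening at its end, in the units of the state.
- manip.read_state(): the state, without advancing time (a new reading comes with each control period).
- manip.snapshot(name): name is "scene" or "top" or "wrist"; returns the picture (384x512x3 uint8, red, green, blue); there is no depth.
- manip.calibration(name): a dict with "fx", "fy", "cx", "cy" (pixels), "origin" and "attitude" of the camera in the world. Camera axes: x right, y down, z forward; pixel columns grow to the right and rows downward; lengths in mm; the calibration is good to about 2 mm. A picture is of the moment at which its call begins: read the wrist's pose just before it. calibration takes no time and is no camera call; for the wrist camera it gives the pose at the moment of the call.
- manip.sign_off(): hands the job in, once; it reports no verdict.
Trained networks look in the newest picture that a camera, given by its name, has taken for a name from the list of things; names that differ only in an ending like _2 or _b are one class to them, and where a whole thing is asked for, a point or a joint stands for the part that bears it (a point fixed in the world has none). Each returns a list of dicts, best first, with "confidence" (0 to 1); they miss things now and then, are a little off and sometimes report something else, mostly with a low value. They report only what shows in the picture. A call takes as long as a camera call. They do not tell look-alikes from the thing itself.
- manip.recognise(camera, query): "pixel" ([row, column] in pixels, amid what is visible of it).
The state is a dict: "clock": time; "q": joint angles; "dq": joint speeds; "joint_efforts": joint torques, N m; "tcp_pos": TCP position; "eef_rot": TCP orientation; "ft_force": force on the tool from outside, world axes, zero at the start; "wrist_torque": the same for the moment, N m; "opening": opening from 0.0 (shut) to 1.0 (fully open).
Only numpy, scipy, OpenCV 4.12 (cv2) and the standard library are available. Lean on these libraries where they do the work, as an engineer would, in place of code of your own. Each camera call takes 0.05 s, during which the arm holds its last target.

## Working session

There is one attempt and no reset: what is moved stays moved. The work goes in short steps, Python scripts to look and compute and a tool call to move; the robot and the scene stay as the last step left them, time stands still between calls to the robot, and variables do not carry over. Pictures are saved under pics/ and viewed, and the job is handed in when it is done.

Besides the shell and the picture viewer there is one more tool, called by a JSON object that holds its "name" and its "arguments", one argument or row to a line. play_rows: Moves the arm, as the interface text tells. Its arguments: {"type":"object","properties":{"steps":{"type":"array","items":{"type":"object","properties":{"dx":{"type":"number"},"dy":{"type":"number"},"dz":{"type":"number"},"wx":{"type":"number"},"wy":{"type":"number"},"wz":{"type":"number"},"grip":{"type":"number"}}}}},"required":["steps"]}

```bash
mkdir -p pics; python3 - <<'E'
from rig import manip
import cv2
s=manip.read_state(); print(s)
for n in ("scene","top","wrist"):
    im=manip.snapshot(n); cv2.imwrite(f"pics/{n}0.png",im[:,:,::-1]); print(n,manip.calibration(n))
    for q in ["keys_center","front_light_center","rear_light_center","shoehorn_center","bowl_in","tray_in","drawer_in","drawer","plant","case"]:
        if n!="wrist":
            try: print(q,[(d["pixel"],round(d["confidence"],2)) for d in manip.recognise(n,q)])
            except Exception as e: print(q,e)
print(manip.read_state()["clock"])
E
```

```text
{'clock': 0.0, 'q': array([ 0.9554552 ,  0.42672201,  0.07386012,  1.60662135, -0.03414326,
        1.11078603, -0.06705098]), 'dq': array([-0.00107369, -0.00115588,  0.0005731 , -0.00013094,  0.00028884,
        0.00042417,  0.00046622]), 'joint_efforts': array([-3.19153252e-03, -9.49842811e+01,  3.75795722e+00, -4.63506711e+01,
        1.90277706e-02,  1.00329181e-02,  2.28121172e-05]), 'tcp_pos': array([ 302.96494749, -602.67600644,  193.51121861]), 'eef_rot': array([-0.60168722,  0.37148621, -0.37069631,  0.60212518]), 'ft_force': array([-0.67499213,  0.05460771,  0.49433986]), 'wrist_torque': array([-0.0128822 , -0.02924744,  0.03485292]), 'opening': 0.999997919464325}
scene {'fx': 412.6627491314184, 'fy': 412.6627491314184, 'cx': 257.21166831980116, 'cy': 194.55252643222886, 'origin': array([1264.30337331, -678.07961059,  853.42322756]), 'attitude': array([ 0.82445706,  0.37494458, -0.17170266, -0.3875633 ])}
keys_center [([215.6, 133.3], 0.65), ([254.7, 132.9], 0.53), ([237.1, 87.0], 0.51), ([229.2, 167.5], 0.47), ([185.9, 183.7], 0.42)]
front_light_center []
rear_light_center
[... 539 characters left out ...]
0.66), ([248.0, 400.7], 0.64), ([169.6, 245.9], 0.61), ([204.8, 377.1], 0.56), ([259.6, 293.4], 0.42)]
front_light_center [([224.0, 144.9], 0.63)]
rear_light_center [([222.9, 214.5], 0.63)]
shoehorn_center [([214.9, 271.2], 0.75), ([162.9, 380.9], 0.72)]
bowl_in [([166.5, 165.3], 0.88)]
tray_in [([161.4, 316.9], 0.77)]
drawer_in [([167.5, 246.9], 0.86)]
drawer [([167.0, 245.1], 0.84)]
plant [([160.6, 385.9], 0.84)]
case [([190.7, 106.4], 0.76)]
wrist {'fx': 332.51444755039665, 'fy': 332.51444755039665, 'cx': 257.7204347245968, 'cy': 194.23958311566878, 'origin': array([ 368.3948416 , -570.8484345 ,  374.05087033]), 'attitude': array([ 0.84224517, -0.51916236, -0.07643466,  0.123496  ])}
1.15
```

```bash
python3 - <<'E'
import cv2
for n in ("scene","top"):
    im=cv2.imread(f"pics/{n}0.png")
    c=im[130:310,60:440] if n=="scene" else im[110:290,60:440]
    cv2.imwrite(f"pics/{n}0c.png",cv2.resize(c,None,fx=2.1,fy=2.1,interpolation=cv2.INTER_CUBIC))
E
```

```text
(no output)
```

View pics/top0.png

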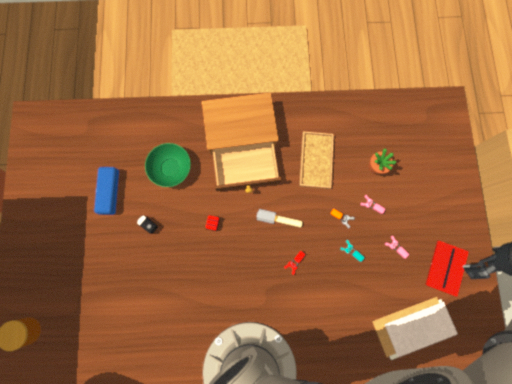

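View pics/top0c.png

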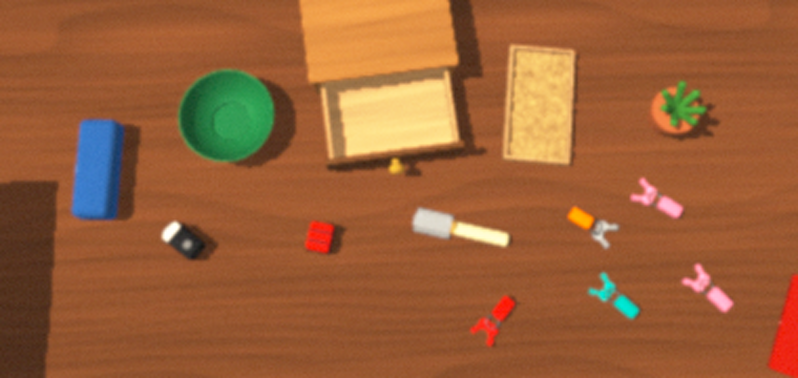

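View pics/scene0c.png

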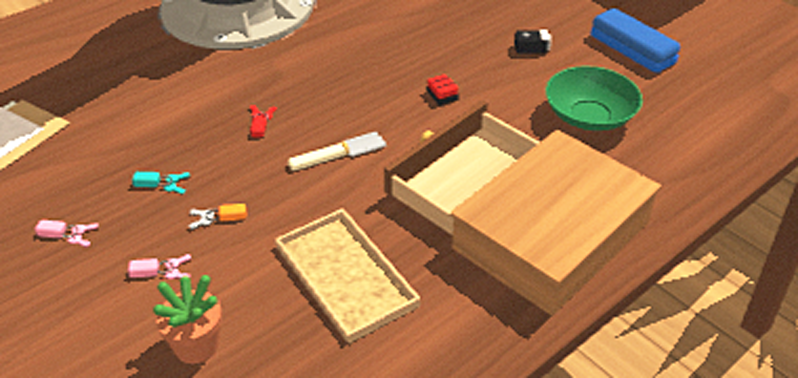

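The orange fob is at top pixel (214,336), with its keys down-right of it. The look-alikes are pink (204,373), pink (246,397), turquoise (250,352) and red (260,296). The shoehorn is at (218,279), the front light at (224,148), the rear light at (223,213), and the drawer knob at about (189,248).

```bash
cat > h.py <<'E'
import numpy as np, cv2
from rig import manip
from scipy.spatial.transform import Rotation as R
def px2w(cal,row,col,z):
    d=R.from_quat(cal["attitude"]).apply([(col-cal["cx"])/cal["fx"],(row-cal["cy"])/cal["fy"],1.])
    o=cal["origin"]; return o+d*(z-o[2])/d[2]
def w2px(cal,p):
    c=R.from_quat(cal["attitude"]).inv().apply(np.asarray(p,float)-cal["origin"])
    return np.array([cal["fy"]*c[1]/c[2]+cal["cy"],cal["fx"]*c[0]/c[2]+cal["cx"]])
def snap(n,f,scale=1.5):
    cal=manip.calibration(n); im=manip.snapshot(n)
    cv2.imwrite("pics/"+f+".png",im[:,:,::-1]); 
    return cal,im
def tool():
    s=manip.read_state(); M=R.from_quat(s["eef_rot"]).as_matrix()
    print("t",round(s["clock"],2),"tcp",s["tcp_pos"].round(1),"open",round(s["opening"],3),"F",s["ft_force"].round(1))
    print(" jaw x",M[:,0].round(3)," y",M[:,1].round(3),"jaw yaw deg",np.degrees(np.arctan2(M[1,0],M[0,0])).round(1),"q",s["q"].round(2))
    return s,M
E
python3 - <<'E'
from h import *
tool()
cal=manip.calibration("top"); 
for n,z,rcs in [("fob",8,[(214,336)]),("ring",4,[(220,348)]),("front",15,[(224.5,148)]),("rear",13,[(223,213)]),("horn",7,[(219,284),(214,258),(224,302)]),
  ("bowl",5,[(166.5,168)]),("tray rim",16,[(132.3,303.5),(132.3,334),(187,300),(188,331)]),("drawer knob",38,[(189,248)]),("drawer front ends",60,[(187,217),(180,279)]),("chest front",70,[(149,206),(142,278)]),("plant",0,[(163,382)]),("case",21,[(191,106)])]:
    for rc in rcs: print(n,px2w(cal,*rc,z).round(0))
E
```

```text
t 1.15 tcp [ 303.1 -603.1  194.2] open 0.999 F [ 0.1 -0.6  0.1]
 jaw x [ 0.449 -0.893 -0.   ]  y [-0.  0. -1.] jaw yaw deg -63.3 q [ 0.96  0.43  0.07  1.61 -0.03  1.11 -0.07]
fob [ 462. -302.    8.]
ring [ 442. -341.    4.]
front [450. 310.  15.]
rear [447. 100.  13.]
horn [ 452. -131.    7.]
horn [472. -47.   7.]
horn [ 434. -189.    7.]
bowl [645. 250.   5.]
tray rim [ 745. -214.   16.]
tray rim [ 742. -318.   16.]
tray rim [ 555. -189.   16.]
tray rim [ 548. -291.   16.]
drawer knob [550. -17.  38.]
drawer front ends [556.  81.  60.]
drawer front ends [ 572. -117.   60.]
chest front [680. 114.  70.]
chest front [ 695. -120.   70.]
plant [ 631. -476.    0.]
case [565. 448.  21.]
```

{"name": "play_rows", "arguments": {
  "steps": [
    {"dx":40,"dy":30,"wz":0.1,"grip":100},
    {"dx":60,"dy":60,"wz":0.2,"grip":100},
    {"dx":80,"dy":95,"wz":0.32,"grip":100},
    {"dx":100,"dy":130,"wz":0.43,"grip":100},
    {"dx":120,"dy":165,"wz":0.54,"grip":100},
    {"dx":135,"dy":200,"wz":0.63,"grip":100},
    {"dx":150,"dy":240,"wz":0.63,"grip":100},
    {"dx":159,"dy":275,"wz":0.63,"grip":100},
    {"dx":159,"dy":300,"wz":0.63,"grip":100},
    {"dx":159,"dy":300,"wz":0.63,"grip":100}
  ]
}}

```text
$.steps[0]: bad value
```

```bash
python3 - <<'E'
from h import *
tool(); cal,im=snap("wrist","w1"); print(cal["origin"].round(0)); 
print(w2px(cal,[462,-302,8]))
tool()
E
```

```text
t 1.15 tcp [ 303.1 -603.1  194.2] open 0.999 F [ 0.1 -0.6  0.1]
 jaw x [ 0.449 -0.893 -0.   ]  y [-0.  0. -1.] jaw yaw deg -63.3 q [ 0.96  0.43  0.07  1.61 -0.03  1.11 -0.07]
[ 368. -571.  374.]
[-148.58550026   32.2816008 ]
t 1.2 tcp [ 303.1 -603.1  194.2] open 0.999 F [0.2 0.1 1. ]
 jaw x [ 0.449 -0.894 -0.   ]  y [-0.  0. -1.] jaw yaw deg -63.3 q [ 0.96  0.43  0.07  1.61 -0.03  1.11 -0.07]
```

View pics/w1.png

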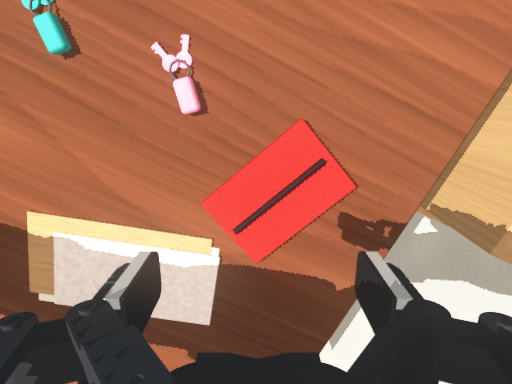

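That picture is from the start pose: the move was refused, probably because every field is required. It shows a pink fob at (95,187) and the red notebook. I'll resend with full rows.

{"name": "play_rows", "arguments": {
  "steps": [
    {"dx":40,"dy":30,"dz":0,"wx":0,"wy":0,"wz":0.1,"grip":100},
    {"dx":60,"dy":60,"dz":0,"wx":0,"wy":0,"wz":0.2,"grip":100},
    {"dx":80,"dy":95,"dz":0,"wx":0,"wy":0,"wz":0.32,"grip":100},
    {"dx":100,"dy":130,"dz":0,"wx":0,"wy":0,"wz":0.43,"grip":100},
    {"dx":120,"dy":165,"dz":0,"wx":0,"wy":0,"wz":0.54,"grip":100},
    {"dx":135,"dy":200,"dz":0,"wx":0,"wy":0,"wz":0.63,"grip":100},
    {"dx":150,"dy":240,"dz":0,"wx":0,"wy":0,"wz":0.63,"grip":100},
    {"dx":159,"dy":275,"dz":0,"wx":0,"wy":0,"wz":0.63,"grip":100},
    {"dx":159,"dy":300,"dz":0,"wx":0,"wy":0,"wz":0.63,"grip":100},
    {"dx":159,"dy":300,"dz":0,"wx":0,"wy":0,"wz":0.63,"grip":100}
  ]
}}

```text
clock: 2.03
tcp_pos: [463.5, -297.4, 194.5]
eef_rot: [-0.687, 0.164, -0.164, 0.688]
ft_force: [0.5, 0.2, 0.3]
opening: 0.998
```

```bash
python3 - <<'E'
from h import *
tool(); cal,im=snap("wrist","w2"); print(cal["origin"].round(0)); 
print(w2px(cal,[462,-302,8]))
tool()
E
```

```text
t 2.03 tcp [ 463.5 -297.4  194.5] open 0.998 F [0.5 0.2 0.3]
 jaw x [ 0.892 -0.452 -0.   ]  y [ 0.     0.001 -1.   ] jaw yaw deg -26.9 q [ 0.62  0.23 -0.19  1.88  0.05  1.04 -0.06]
[ 496. -233.  374.]
[166.68226864 258.38332893]
t 2.08 tcp [ 462.9 -300.4  194.6] open 0.995 F [ 0.1 -0.7  0.4]
 jaw x [ 0.891 -0.454  0.   ]  y [ 0.001  0.    -1.   ] jaw yaw deg -27.0 q [ 0.62  0.23 -0.19  1.87  0.05  1.04 -0.06]
```

View pics/w2.png

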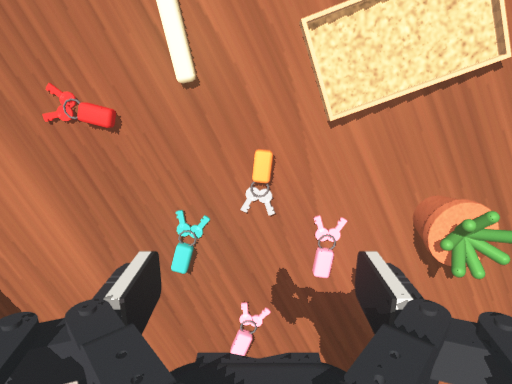

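The orange fob is at (166,262), matching the predicted (167,258). Turquoise is at (258,182), pink at (262,323) and (340,242), red at (115,97). I'll measure the fob now.

```bash
cat >> h.py <<'E'
def seg(im,lo,hi,minA=20):
    hsv=cv2.cvtColor(np.ascontiguousarray(im),cv2.COLOR_RGB2HSV)
    m=cv2.inRange(hsv,np.array(lo),np.array(hi)); m=cv2.morphologyEx(m,cv2.MORPH_CLOSE,np.ones((3,3)))
    cs,_=cv2.findContours(m,cv2.RETR_EXTERNAL,cv2.CHAIN_APPROX_NONE)
    return sorted([c for c in cs if cv2.contourArea(c)>minA],key=cv2.contourArea,reverse=True)
def rectw(cal,c,z):
    pts=np.array([px2w(cal,p[0][1],p[0][0],z)[:2] for p in c],np.float32)
    (cx,cy),(a,b),an=cv2.minAreaRect(pts)
    if a<b: a,b,an=b,a,an+90
    return np.round([cx,cy,a,b,(an+90)%180-90],1)
E
python3 - <<'E'
from h import *
cal,im=snap("wrist","w3"); tool()
for c in seg(im,(12,200,180),(25,255,255),60)[:4]:
    print(rectw(cal,c,16), cv2.boundingRect(c))
cv2.imwrite("pics/w3c.png",cv2.resize(im[130:230,210:310,::-1],None,fx=5,fy=5))
E
```

```text
t 2.13 tcp [ 462.4 -302.4  194.6] open 1.001 F [-0.5 -1.4 -0.4]
 jaw x [ 0.89  -0.456  0.001]  y [ 0. -0. -1.] jaw yaw deg -27.1 q [ 0.62  0.24 -0.19  1.87  0.05  1.04 -0.06]
```

View pics/w3c.png

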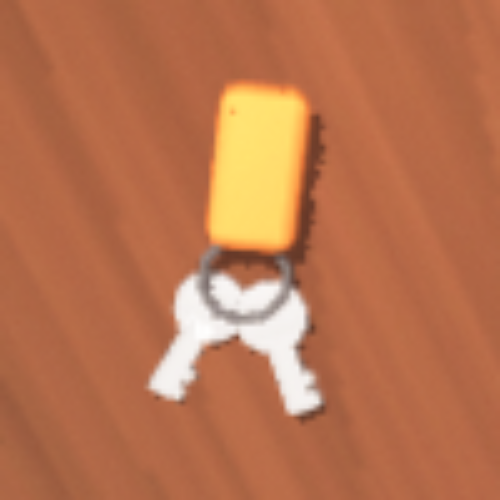

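The crop confirms the orange fob with two steel keys, centred at about (163.2,261.8). Its axis is tilted about 4° from the image vertical.

```bash
python3 - <<'E'
from h import *
cal=manip.calibration("wrist"); im=cv2.imread("pics/w3.png")[:,:,::-1]
hsv=cv2.cvtColor(np.ascontiguousarray(im),cv2.COLOR_RGB2HSV); print(hsv[163,262])
for c in seg(im,(12,120,200),(30,255,255),60)[:6]:
    print(rectw(cal,c,14), cv2.boundingRect(c))
a=px2w(cal,130+85/5,210+266/5,16);b=px2w(cal,130+248/5,210+252/5,16);print((a+b)/2,np.linalg.norm(a-b),np.degrees(np.arctan2(*(b-a)[1::-1])))
E
```

```text
[ 23 145 255]
[ 630.7 -468.1   78.5   43.4   29. ] (428, 200, 62, 59)
[ 465.6 -303.9   36.3   19.3   56.5] (251, 147, 21, 33)
[ 466.61256027 -304.33631368   16.        ] 36.37433725128227 -121.73869973491561
```

{"name": "play_rows", "arguments": {
  "steps": [
    {"dx":3,"dy":-1,"dz":-30,"wx":0,"wy":0,"wz":-0.095,"grip":55},
    {"dx":3,"dy":-1,"dz":-70,"wx":0,"wy":0,"wz":-0.095,"grip":55},
    {"dx":3,"dy":-1,"dz":-110,"wx":0,"wy":0,"wz":-0.095,"grip":55},
    {"dx":3,"dy":-1,"dz":-145,"wx":0,"wy":0,"wz":-0.095,"grip":55},
    {"dx":3,"dy":-1,"dz":-170,"wx":0,"wy":0,"wz":-0.095,"grip":55},
    {"dx":3,"dy":-1,"dz":-182,"wx":0,"wy":0,"wz":-0.095,"grip":55},
    {"dx":3,"dy":-1,"dz":-189,"wx":0,"wy":0,"wz":-0.095,"grip":55},
    {"dx":3,"dy":-1,"dz":-191,"wx":0,"wy":0,"wz":-0.095,"grip":55},
    {"dx":3,"dy":-1,"dz":-191,"wx":0,"wy":0,"wz":-0.095,"grip":55}
  ]
}}

```text
clock: 2.88
tcp_pos: [465.9, -304.1, 4.3]
eef_rot: [0.679, -0.198, 0.199, -0.678]
ft_force: [0.2, 0.1, -0.4]
opening: 0.548
```

```bash
python3 - <<'E'
from h import *
tool(); cal,im=snap("wrist","w4"); tool()
E
```

```text
t 2.88 tcp [ 465.9 -304.1    4.3] open 0.548 F [ 0.2  0.1 -0.4]
 jaw x [ 0.843 -0.539  0.002]  y [ 0.001 -0.001 -1.   ] jaw yaw deg -32.6 q [ 0.59  0.48 -0.15  2.01  0.12  0.65 -0.21]
t 2.93 tcp [ 466.2 -304.2    4.8] open 0.546 F [ 0.5 -0.5  0.4]
 jaw x [ 0.843 -0.539  0.002]  y [ 0.002 -0.001 -1.   ] jaw yaw deg -32.6 q [ 0.59  0.48 -0.15  2.01  0.12  0.65 -0.21]
```

View pics/w4.png

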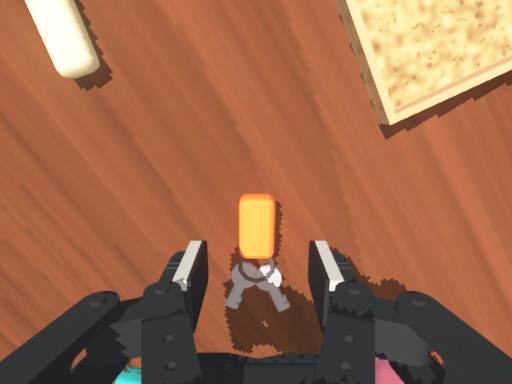

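```bash
python3 - <<'E'
from h import *
s,M=tool(); cal=manip.calibration("wrist")
print(w2px(cal,s["tcp_pos"]),w2px(cal,[465.8,-304,16]),w2px(cal,[465.8,-304,8]))
for d in (-1,1):
  for b in (0,6,20): print(d,b,w2px(cal,s["tcp_pos"]+d*M[:,0]*(s["opening"]*42.5)-M[:,1]*b))
im=cv2.imread("pics/w4.png")[:,:,::-1]
for c in seg(im,(10,150,200),(30,255,255),200)[:4]: print(rectw(cal,c,14), cv2.boundingRect(c))
E
```

```text
t 2.93 tcp [ 466.2 -304.2    4.8] open 0.546 F [ 0.5 -0.5  0.4]
 jaw x [ 0.843 -0.539  0.002]  y [ 0.002 -0.001 -1.   ] jaw yaw deg -32.6 q [ 0.59  0.48 -0.15  2.01  0.12  0.65 -0.21]
[225.0602971  257.46370682] [232.79591422 256.66557927] [227.21913898 256.6820846 ]
-1 0 [225.04359459 217.4825738 ]
-1 6 [229.04628199 216.24245693]
-1 20 [239.41448914 213.03016796]
1 0 [225.07700145 297.44923756]
1 6 [229.08116751 298.66225097]
1 20 [239.45333051 301.80437163]
[ 467.1 -301.4   38.7   19.7   58.2] (238, 193, 37, 66)
```

{"name": "play_rows", "arguments": {
  "steps": [
    {"dx":0,"dy":1,"dz":-1,"wx":0,"wy":0,"wz":0,"grip":0},
    {"dx":0,"dy":1,"dz":-1,"wx":0,"wy":0,"wz":0,"grip":0},
    {"dx":0,"dy":1,"dz":-1,"wx":0,"wy":0,"wz":0,"grip":0},
    {"dx":0,"dy":1,"dz":-1,"wx":0,"wy":0,"wz":0,"grip":0},
    {"dx":0,"dy":1,"dz":-1,"wx":0,"wy":0,"wz":0,"grip":0},
    {"dx":0,"dy":1,"dz":-1,"wx":0,"wy":0,"wz":0,"grip":0},
    {"dx":0,"dy":1,"dz":-1,"wx":0,"wy":0,"wz":0,"grip":0},
    {"dx":0,"dy":1,"dz":-1,"wx":0,"wy":0,"wz":0,"grip":0}
  ]
}}

```text
clock: 3.6
tcp_pos: [466.1, -303.2, 3.8]
eef_rot: [0.679, -0.198, 0.199, -0.678]
ft_force: [0.0, 0.5, -0.3]
opening: 0.002
```

```bash
python3 - <<'E'
from h import *
tool(); cal,im=snap("wrist","w5"); tool()
E
```

```text
t 3.6 tcp [ 466.1 -303.2    3.8] open 0.002 F [ 0.   0.5 -0.3]
 jaw x [ 0.843 -0.539  0.002]  y [ 0.002 -0.001 -1.   ] jaw yaw deg -32.6 q [ 0.58  0.48 -0.15  2.01  0.12  0.65 -0.21]
t 3.65 tcp [ 466.2 -303.2    3.7] open 0.003 F [-0.6 -0.5 -1. ]
 jaw x [ 0.843 -0.539  0.002]  y [ 0.002 -0.001 -1.   ] jaw yaw deg -32.6 q [ 0.58  0.48 -0.15  2.01  0.12  0.65 -0.21]
```

View pics/w5.png

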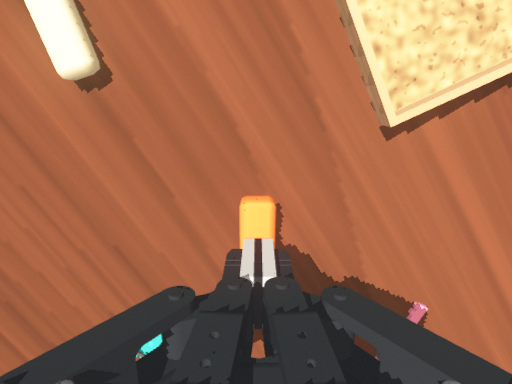

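The jaws shut completely (opening 0.002), so the grasp missed. The closed tips show at (238,257) over the fob's key end. I'll check from the scene camera before trying again.

```bash
python3 - <<'E'
from h import *
s,M=tool(); cal,im=snap("scene","s1"); p=s["tcp_pos"]
print(w2px(cal,p),w2px(cal,p+[0,0,19]),w2px(cal,[p[0],p[1],0]))
r,c=map(int,w2px(cal,p)); r0,c0=r-60,c-60
o=cv2.resize(im[r0:r0+120,c0:c0+120,::-1],None,fx=5,fy=5)
for z,col in ((0,(255,0,0)),(19,(0,255,0))):
    a=(w2px(cal,p+[0,0,z])-[r0,c0])*5; cv2.circle(o,(int(a[1]),int(a[0])),4,col,-1)
cv2.imwrite("pics/s1c.png",o)
E
```

```text
t 3.65 tcp [ 466.2 -303.2    3.7] open 0.003 F [-0.6 -0.5 -1. ]
 jaw x [ 0.843 -0.539  0.002]  y [ 0.002 -0.001 -1.   ] jaw yaw deg -32.6 q [ 0.58  0.48 -0.15  2.01  0.12  0.65 -0.21]
[231.99358073 170.30609421] [227.28362181 169.46053994] [232.91053338 170.47070991]
```

View pics/s1c.png

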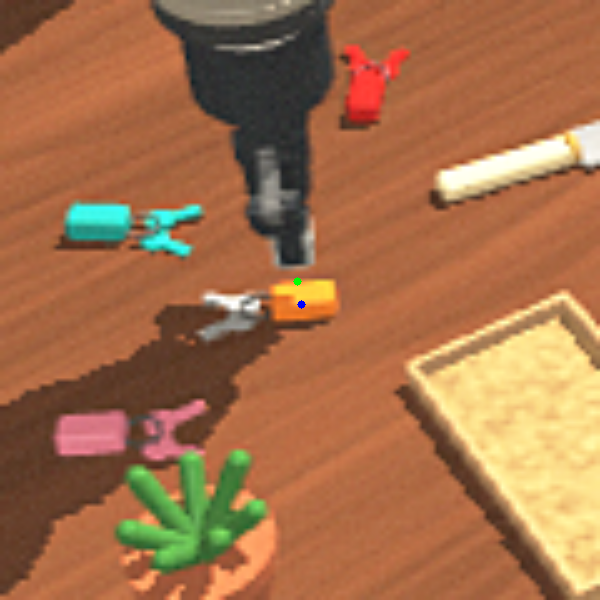

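The tips are plainly in the air: they sit about 8 px above where the reported TCP projects, roughly 30 mm high. The reported TCP therefore lies well beyond the true tips. I'll open and go down in small steps, watching the force.

{"name": "play_rows", "arguments": {
  "steps": [
    {"dx":0,"dy":0,"dz":0,"wx":0,"wy":0,"wz":0,"grip":55},
    {"dx":0,"dy":0,"dz":0,"wx":0,"wy":0,"wz":0,"grip":55},
    {"dx":0,"dy":0,"dz":0,"wx":0,"wy":0,"wz":0,"grip":55},
    {"dx":0,"dy":0,"dz":0,"wx":0,"wy":0,"wz":0,"grip":55},
    {"dx":0,"dy":0,"dz":-5,"wx":0,"wy":0,"wz":0,"grip":55},
    {"dx":0,"dy":0,"dz":-10,"wx":0,"wy":0,"wz":0,"grip":55},
    {"dx":0,"dy":0,"dz":-15,"wx":0,"wy":0,"wz":0,"grip":55},
    {"dx":0,"dy":0,"dz":-20,"wx":0,"wy":0,"wz":0,"grip":55},
    {"dx":0,"dy":0,"dz":-20,"wx":0,"wy":0,"wz":0,"grip":55}
  ]
}}

```text
clock: 4.45
tcp_pos: [465.5, -302.7, -17.6]
eef_rot: [0.679, -0.198, 0.198, -0.679]
ft_force: [-0.3, -0.1, 0.2]
opening: 0.547
```

```bash
python3 - <<'E'
from h import *
s,M=tool(); cal,im=snap("scene","s2"); p=s["tcp_pos"]
r,c=230,170; r0,c0=r-60,c-60
o=cv2.resize(im[r0:r0+120,c0:c0+120,::-1],None,fx=5,fy=5)
cv2.imwrite("pics/s2c.png",o)
E
```

```text
t 4.45 tcp [ 465.5 -302.7  -17.6] open 0.547 F [-0.3 -0.1  0.2]
 jaw x [ 0.843 -0.538  0.001]  y [ 0.    -0.001 -1.   ] jaw yaw deg -32.6 q [ 0.58  0.52 -0.15  2.02  0.13  0.61 -0.22]
```

View pics/s2c.png

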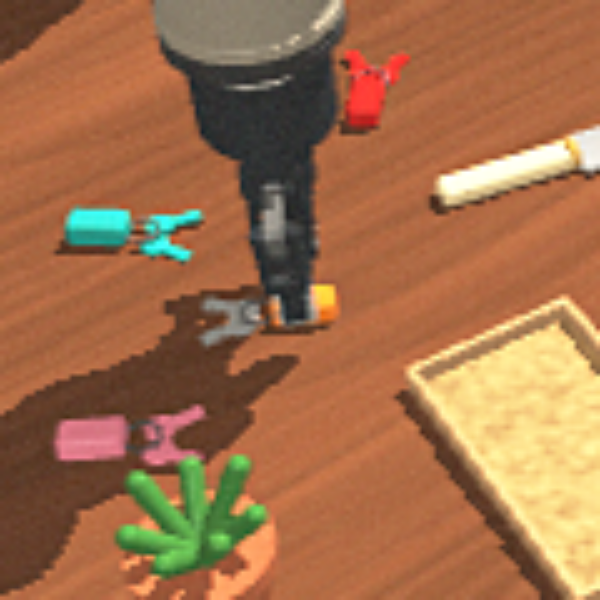

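The open fingers now straddle the fob, with the near finger in front of it around (310,292) of the crop and no contact force. I'll go lower.

{"name": "play_rows", "arguments": {
  "steps": [
    {"dx":0,"dy":0,"dz":-4,"wx":0,"wy":0,"wz":0,"grip":55},
    {"dx":0,"dy":0,"dz":-4,"wx":0,"wy":0,"wz":0,"grip":55},
    {"dx":0,"dy":0,"dz":-4,"wx":0,"wy":0,"wz":0,"grip":55}
  ]
}}

```text
clock: 4.75
tcp_pos: [465.6, -302.8, -21.3]
eef_rot: [0.679, -0.198, 0.198, -0.679]
ft_force: [-0.4, 0.4, -0.1]
opening: 0.551
```

{"name": "play_rows", "arguments": {
  "steps": [
    {"dx":0,"dy":0,"dz":0,"wx":0,"wy":0,"wz":0,"grip":0},
    {"dx":0,"dy":0,"dz":0,"wx":0,"wy":0,"wz":0,"grip":0},
    {"dx":0,"dy":0,"dz":0,"wx":0,"wy":0,"wz":0,"grip":0},
    {"dx":0,"dy":0,"dz":0,"wx":0,"wy":0,"wz":0,"grip":0},
    {"dx":0,"dy":0,"dz":0,"wx":0,"wy":0,"wz":0,"grip":0}
  ]
}}

```text
clock: 5.17
tcp_pos: [465.8, -302.9, -21.0]
eef_rot: [0.679, -0.198, 0.199, -0.679]
ft_force: [-0.1, -1.3, 4.0]
opening: -0.0
```

```bash
python3 - <<'E'
from h import *
s,M=tool(); cal,im=snap("scene","s3"); snap("wrist","w6")
r,c=230,170; r0,c0=r-60,c-60
a=cv2.resize(im[r0:r0+120,c0:c0+120,::-1],(400,400)); b=cv2.imread("pics/w6.png")[150:350,160:360]
cv2.imwrite("pics/s3c.png",np.hstack([a,cv2.resize(b,(400,400))]))
E
```

```text
t 5.17 tcp [ 465.8 -302.9  -21. ] open -0.0 F [-0.1 -1.3  4. ]
 jaw x [ 0.843 -0.538  0.001]  y [ 0.001 -0.001 -1.   ] jaw yaw deg -32.6 q [ 0.58  0.52 -0.15  2.02  0.13  0.6  -0.22]
```

View pics/s3c.png

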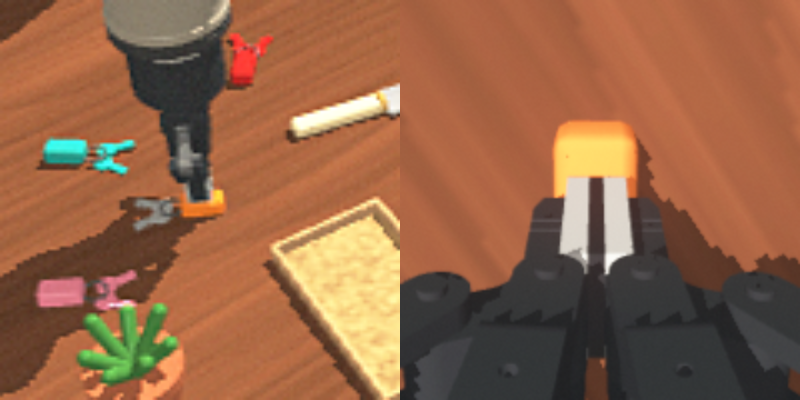

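The closed tips now rest on the fob's top (4 N up, TCP reads −21). The true tip height is therefore about TCP z + 37. I'll open, go 14 mm lower and close.

{"name": "play_rows", "arguments": {
  "steps": [
    {"dx":0,"dy":0,"dz":2,"wx":0,"wy":0,"wz":0,"grip":55},
    {"dx":0,"dy":0,"dz":2,"wx":0,"wy":0,"wz":0,"grip":55},
    {"dx":0,"dy":0,"dz":2,"wx":0,"wy":0,"wz":0,"grip":55},
    {"dx":0,"dy":0,"dz":2,"wx":0,"wy":0,"wz":0,"grip":55},
    {"dx":0,"dy":0,"dz":0,"wx":0,"wy":0,"wz":0,"grip":55},
    {"dx":0,"dy":0,"dz":-5,"wx":0,"wy":0,"wz":0,"grip":55},
    {"dx":0,"dy":0,"dz":-9,"wx":0,"wy":0,"wz":0,"grip":55},
    {"dx":0,"dy":0,"dz":-13,"wx":0,"wy":0,"wz":0,"grip":55},
    {"dx":0,"dy":0,"dz":-13,"wx":0,"wy":0,"wz":0,"grip":55},
    {"dx":0,"dy":0,"dz":-13,"wx":0,"wy":0,"wz":0,"grip":55}
  ]
}}

```text
clock: 6.1
tcp_pos: [465.6, -302.7, -34.4]
eef_rot: [0.679, -0.198, 0.198, -0.679]
ft_force: [-0.7, -0.1, 0.3]
opening: 0.55
```

{"name": "play_rows", "arguments": {
  "steps": [
    {"dx":0,"dy":0,"dz":0,"wx":0,"wy":0,"wz":0,"grip":0},
    {"dx":0,"dy":0,"dz":0,"wx":0,"wy":0,"wz":0,"grip":0},
    {"dx":0,"dy":0,"dz":0,"wx":0,"wy":0,"wz":0,"grip":0},
    {"dx":0,"dy":0,"dz":0,"wx":0,"wy":0,"wz":0,"grip":0},
    {"dx":0,"dy":0,"dz":0,"wx":0,"wy":0,"wz":0,"grip":0}
  ]
}}

```text
clock: 6.52
tcp_pos: [465.7, -302.8, -34.1]
eef_rot: [0.679, -0.198, 0.199, -0.679]
ft_force: [-1.3, 0.8, 6.0]
opening: 0.214
```

```bash
python3 - <<'E'
from h import *
s,M=tool(); snap("wrist","w7")
E
```

```text
t 6.52 tcp [ 465.7 -302.8  -34.1] open 0.214 F [-1.3  0.8  6. ]
 jaw x [ 0.843 -0.538  0.001]  y [ 0.    -0.001 -1.   ] jaw yaw deg -32.6 q [ 0.57  0.55 -0.14  2.02  0.14  0.58 -0.23]
```

View pics/w7.png

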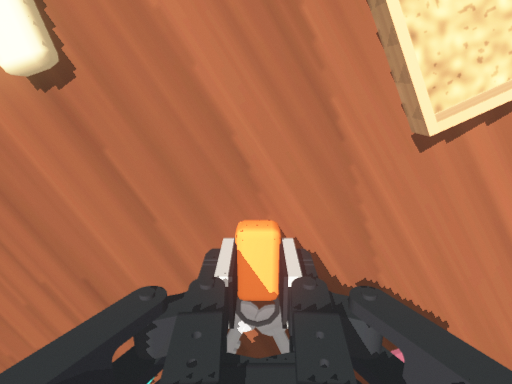

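The fob is gripped: opening 0.21 is 18 mm, and the orange block shows between the pads at (262,258). Lifting and carrying to the bowl.

{"name": "play_rows", "arguments": {
  "steps": [
    {"dx":0,"dy":0,"dz":20,"wx":0,"wy":0,"wz":0,"grip":0},
    {"dx":0,"dy":0,"dz":55,"wx":0,"wy":0,"wz":0,"grip":0},
    {"dx":0,"dy":0,"dz":95,"wx":0,"wy":0,"wz":0,"grip":0},
    {"dx":5,"dy":10,"dz":125,"wx":0,"wy":0,"wz":0,"grip":0},
    {"dx":15,"dy":40,"dz":140,"wx":0,"wy":0,"wz":0,"grip":0},
    {"dx":25,"dy":75,"dz":140,"wx":0,"wy":0,"wz":0,"grip":0},
    {"dx":35,"dy":112,"dz":140,"wx":0,"wy":0,"wz":0,"grip":0},
    {"dx":45,"dy":150,"dz":140,"wx":0,"wy":0,"wz":0,"grip":0},
    {"dx":55,"dy":188,"dz":140,"wx":0,"wy":0,"wz":0,"grip":0},
    {"dx":65,"dy":226,"dz":140,"wx":0,"wy":0,"wz":0,"grip":0}
  ]
}}

```text
clock: 7.4
tcp_pos: [530.8, -75.1, 106.1]
eef_rot: [0.679, -0.198, 0.199, -0.678]
ft_force: [1.0, -0.7, 0.1]
opening: 0.217
```

{"name": "play_rows", "arguments": {
  "steps": [
    {"dx":15,"dy":35,"dz":0,"wx":0,"wy":0,"wz":0,"grip":0},
    {"dx":28,"dy":73,"dz":0,"wx":0,"wy":0,"wz":0,"grip":0},
    {"dx":41,"dy":111,"dz":0,"wx":0,"wy":0,"wz":0,"grip":0},
    {"dx":55,"dy":149,"dz":0,"wx":0,"wy":0,"wz":0,"grip":0},
    {"dx":69,"dy":187,"dz":0,"wx":0,"wy":0,"wz":0,"grip":0},
    {"dx":83,"dy":225,"dz":0,"wx":0,"wy":0,"wz":0,"grip":0},
    {"dx":97,"dy":262,"dz":0,"wx":0,"wy":0,"wz":0,"grip":0},
    {"dx":107,"dy":290,"dz":0,"wx":0,"wy":0,"wz":0,"grip":0},
    {"dx":107,"dy":290,"dz":0,"wx":0,"wy":0,"wz":0,"grip":0}
  ]
}}

```text
clock: 8.15
tcp_pos: [637.9, 222.8, 105.9]
eef_rot: [-0.678, 0.196, -0.196, 0.68]
ft_force: [-0.7, -0.6, -1.0]
opening: 0.217
```

```bash
python3 - <<'E'
from h import *
s,M=tool(); cal,im=snap("wrist","w8"); tool(); print(w2px(cal,[645,250,5]))
cal,im=snap("scene","s4")
cv2.imwrite("pics/s4c.png",cv2.resize(im[90:290,200:440,::-1],None,fx=3,fy=3))
E
```

```text
t 8.15 tcp [637.9 222.8 105.9] open 0.217 F [-0.7 -0.6 -1. ]
 jaw x [ 0.846 -0.533 -0.001]  y [ 0.001  0.003 -1.   ] jaw yaw deg -32.2 q [-0.19  0.53 -0.32  1.66  0.19  0.98 -1.15]
t 8.2 tcp [637.5 219.2 105.6] open 0.212 F [-0.6  0.2 -0.7]
 jaw x [ 0.845 -0.535 -0.   ]  y [ 0.     0.001 -1.   ] jaw yaw deg -32.3 q [-0.19  0.53 -0.32  1.67  0.19  0.98 -1.15]
[151.24523658 247.64767891]
```

View pics/w8.png

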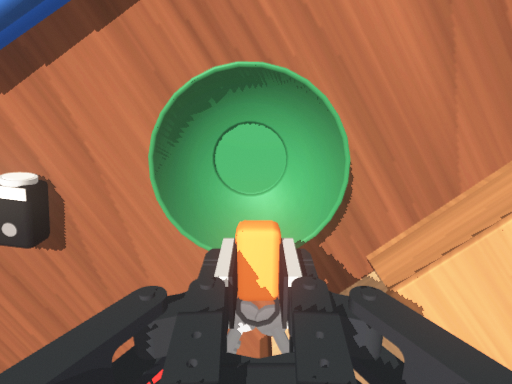

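View pics/s4c.png

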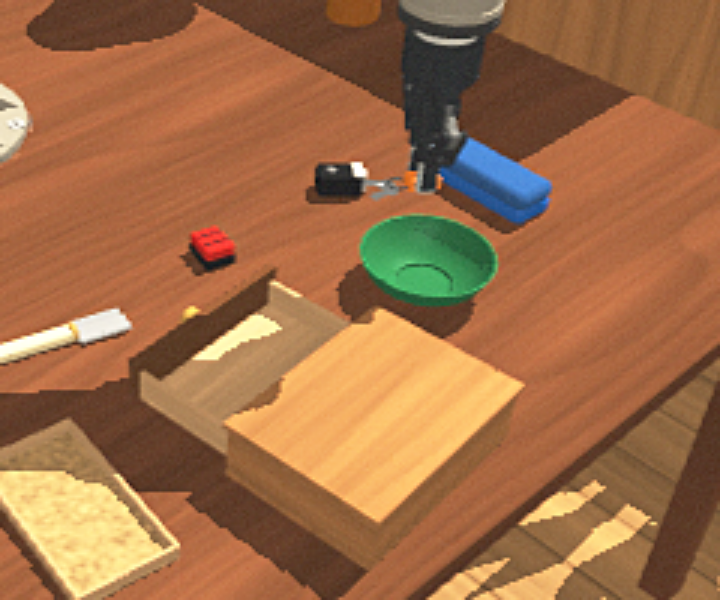

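The bowl floor's centre is at (158,251) in the wrist view and the key bunch is held. Recomputing the bowl centre.

```bash
python3 - <<'E'
from h import *
tool();cal=manip.calibration("wrist"); print(px2w(cal,158,251,5)); print(px2w(cal,157,249.5,45), "rim w",px2w(cal,157,150,45)-px2w(cal,157,349,45))
E
```

```text
t 8.25 tcp [637.4 216.5 105.5] open 0.217 F [-0.3 -1.8 -0.9]
 jaw x [ 0.844 -0.537  0.   ]  y [ 0.    -0.001 -1.   ] jaw yaw deg -32.5 q [-0.19  0.53 -0.32  1.67  0.19  0.98 -1.14]
[643.87612341 236.94313701   5.        ]
[648.01721689 243.96315219  45.        ] rim w [-122.61167254   77.96819756    0.        ]
```

{"name": "play_rows", "arguments": {
  "steps": [
    {"dx":8,"dy":20,"dz":0,"wx":0,"wy":0,"wz":0,"grip":0},
    {"dx":14,"dy":36,"dz":-10,"wx":0,"wy":0,"wz":0,"grip":0},
    {"dx":14,"dy":36,"dz":-40,"wx":0,"wy":0,"wz":0,"grip":0},
    {"dx":14,"dy":36,"dz":-70,"wx":0,"wy":0,"wz":0,"grip":0},
    {"dx":14,"dy":36,"dz":-95,"wx":0,"wy":0,"wz":0,"grip":0},
    {"dx":14,"dy":36,"dz":-108,"wx":0,"wy":0,"wz":0,"grip":0},
    {"dx":14,"dy":36,"dz":-112,"wx":0,"wy":0,"wz":0,"grip":0},
    {"dx":14,"dy":36,"dz":-112,"wx":0,"wy":0,"wz":0,"grip":0}
  ]
}}

```text
clock: 8.92
tcp_pos: [651.3, 251.5, -6.8]
eef_rot: [0.679, -0.198, 0.198, -0.678]
ft_force: [-0.1, -0.5, 0.7]
opening: 0.214
```

```bash
python3 - <<'E'
from h import *
s,M=tool(); cal,im=snap("wrist","w9")
E
```

```text
t 8.92 tcp [651.3 251.5  -6.8] open 0.214 F [-0.1 -0.5  0.7]
 jaw x [ 0.843 -0.537 -0.   ]  y [-0.001 -0.001 -1.   ] jaw yaw deg -32.5 q [-0.26  0.69 -0.29  1.67  0.25  0.82 -1.22]
```

View pics/w9.png

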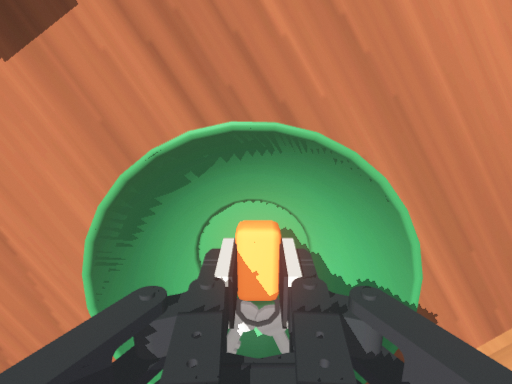

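The fob is over the bowl floor, well inside the rim. I'll lower a little more, release and rise.

{"name": "play_rows", "arguments": {
  "steps": [
    {"dx":0,"dy":0,"dz":-5,"wx":0,"wy":0,"wz":0,"grip":0},
    {"dx":0,"dy":0,"dz":-5,"wx":0,"wy":0,"wz":0,"grip":45},
    {"dx":0,"dy":0,"dz":-5,"wx":0,"wy":0,"wz":0,"grip":45},
    {"dx":0,"dy":0,"dz":-5,"wx":0,"wy":0,"wz":0,"grip":45},
    {"dx":0,"dy":0,"dz":-2,"wx":0,"wy":0,"wz":0,"grip":45},
    {"dx":0,"dy":0,"dz":25,"wx":0,"wy":0,"wz":0,"grip":45},
    {"dx":0,"dy":0,"dz":65,"wx":0,"wy":0,"wz":0,"grip":45},
    {"dx":0,"dy":-15,"dz":105,"wx":0,"wy":0,"wz":0,"grip":45},
    {"dx":-10,"dy":-50,"dz":130,"wx":0,"wy":0,"wz":0.1,"grip":55},
    {"dx":-20,"dy":-85,"dz":140,"wx":0,"wy":0,"wz":0.2,"grip":55}
  ]
}}

```text
clock: 9.8
tcp_pos: [633.2, 169.2, 138.8]
eef_rot: [-0.695, 0.125, -0.129, 0.697]
ft_force: [1.3, -0.9, -0.7]
opening: 0.551
```

```bash
python3 - <<'E'
from h import *
s,M=tool(); cal,im=snap("wrist","w10")
cal,im=snap("top","t1")
c=im[110:290,60:440]
cv2.imwrite("pics/t1c.png",cv2.resize(c[:,:,::-1],None,fx=2.1,fy=2.1,interpolation=cv2.INTER_CUBIC))
E
```

```text
t 9.8 tcp [633.2 169.2 138.8] open 0.551 F [ 1.3 -0.9 -0.7]
 jaw x [ 0.936 -0.352  0.005]  y [ 0.006  0.002 -1.   ] jaw yaw deg -20.6 q [-0.08  0.47 -0.37  1.69  0.2   1.02 -0.88]
```

View pics/w10.png

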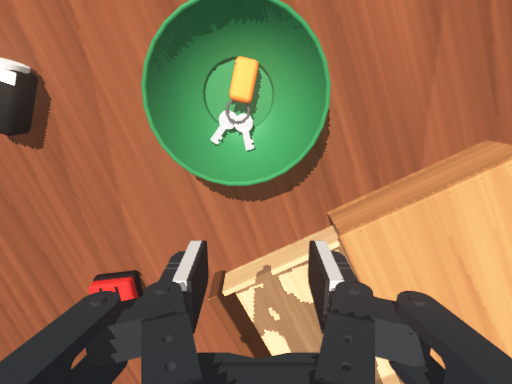

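The keys lie in the bowl at (95,240). Next, over the shoehorn.

{"name": "play_rows", "arguments": {
  "steps": [
    {"dx":-20,"dy":-30,"dz":0,"wx":0,"wy":0,"wz":0.05,"grip":60},
    {"dx":-40,"dy":-62,"dz":0,"wx":0,"wy":0,"wz":0.08,"grip":60},
    {"dx":-60,"dy":-95,"dz":0,"wx":0,"wy":0,"wz":0.08,"grip":60},
    {"dx":-80,"dy":-128,"dz":0,"wx":0,"wy":0,"wz":0.08,"grip":60},
    {"dx":-100,"dy":-162,"dz":0,"wx":0,"wy":0,"wz":0.08,"grip":60},
    {"dx":-120,"dy":-196,"dz":0,"wx":0,"wy":0,"wz":0.08,"grip":60},
    {"dx":-140,"dy":-230,"dz":0,"wx":0,"wy":0,"wz":0.08,"grip":60},
    {"dx":-160,"dy":-262,"dz":0,"wx":0,"wy":0,"wz":0.08,"grip":60},
    {"dx":-181,"dy":-290,"dz":0,"wx":0,"wy":0,"wz":0.08,"grip":60},
    {"dx":-181,"dy":-294,"dz":0,"wx":0,"wy":0,"wz":0.08,"grip":60}
  ]
}}

```text
clock: 10.73
tcp_pos: [448.2, -138.8, 138.0]
eef_rot: [0.701, -0.102, 0.105, -0.698]
ft_force: [0.8, -0.8, 0.4]
opening: 0.602
```

{"name": "play_rows", "arguments": {
  "steps": [
    {"dx":0,"dy":0,"dz":0,"wx":0,"wy":0,"wz":0,"grip":60},
    {"dx":0,"dy":0,"dz":0,"wx":0,"wy":0,"wz":0,"grip":60}
  ]
}}

```text
clock: 10.9
tcp_pos: [448.0, -139.4, 138.4]
eef_rot: [0.701, -0.103, 0.106, -0.698]
ft_force: [-0.2, 0.3, -0.1]
opening: 0.6
```

```bash
python3 - <<'E'
from h import *
s,M=tool(); cal,im=snap("wrist","w11"); tool()
for c in seg(im,(15,40,180),(35,160,255),300)[:4]: print(rectw(cal,c,12), cv2.boundingRect(c))
E
```

```text
t 10.9 tcp [ 448.  -139.4  138.4] open 0.6 F [-0.2  0.3 -0.1]
 jaw x [ 0.956 -0.292  0.005]  y [ 0.004 -0.005 -1.   ] jaw yaw deg -17.0 q [ 0.44  0.17 -0.3   2.1   0.07  0.88 -0.2 ]
t 10.95 tcp [ 448.5 -138.5  138.3] open 0.602 F [ 0.6  0.5 -0.4]
 jaw x [ 0.957 -0.29   0.005]  y [ 0.004 -0.004 -1.   ] jaw yaw deg -16.9 q [ 0.44  0.17 -0.3   2.1   0.07  0.88 -0.2 ]
[ 616.7 -246.3  122.1  109.5   -7.1] (386, 164, 126, 119)
[645.7 -71.9  90.3  89.4   5.6] (392, 0, 120, 105)
[ 448.3 -142.7   90.9   19.8   74.6] (247, 129, 23, 94)
```

View pics/w11.png

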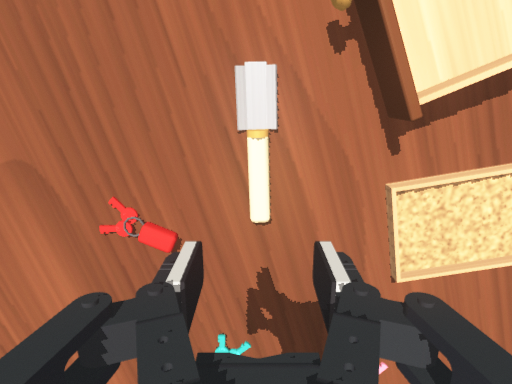

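The shoehorn handle's centre is at (175,259). Its measured size of 90.9 × 19.8 mm fits. Grasp at (456,−116) with the jaw yaw turned +1.5°.

{"name": "play_rows", "arguments": {
  "steps": [
    {"dx":4,"dy":12,"dz":-30,"wx":0,"wy":0,"wz":0.027,"grip":55},
    {"dx":7,"dy":23,"dz":-70,"wx":0,"wy":0,"wz":0.027,"grip":55},
    {"dx":7,"dy":23,"dz":-105,"wx":0,"wy":0,"wz":0.027,"grip":55},
    {"dx":7,"dy":23,"dz":-135,"wx":0,"wy":0,"wz":0.027,"grip":55},
    {"dx":7,"dy":23,"dz":-155,"wx":0,"wy":0,"wz":0.027,"grip":55},
    {"dx":7,"dy":23,"dz":-165,"wx":0,"wy":0,"wz":0.027,"grip":55},
    {"dx":7,"dy":23,"dz":-170,"wx":0,"wy":0,"wz":0.027,"grip":55},
    {"dx":7,"dy":23,"dz":-170,"wx":0,"wy":0,"wz":0.027,"grip":55}
  ]
}}

```text
clock: 11.62
tcp_pos: [455.8, -114.7, -32.0]
eef_rot: [0.702, -0.092, 0.095, -0.7]
ft_force: [-0.8, -0.8, 0.2]
opening: 0.55
```

```bash
python3 - <<'E'
from h import *
s,M=tool(); cal,im=snap("wrist","w12"); tool()
E
```

```text
t 11.62 tcp [ 455.8 -114.7  -32. ] open 0.55 F [-0.8 -0.8  0.2]
 jaw x [ 0.965 -0.263  0.005]  y [ 0.004 -0.004 -1.   ] jaw yaw deg -15.3 q [ 0.32  0.46 -0.25  2.21  0.24  0.5  -0.39]
t 11.67 tcp [ 456.1 -115.   -31.2] open 0.547 F [ 0.1 -0.2  0.7]
 jaw x [ 0.965 -0.264  0.006]  y [ 0.005 -0.004 -1.   ] jaw yaw deg -15.3 q [ 0.32  0.45 -0.25  2.21  0.24  0.5  -0.39]
```

View pics/w12.png

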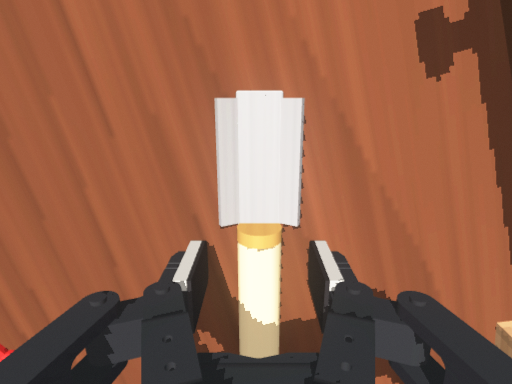

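The jaws straddle the handle just behind the ferrule and are centred. Closing and lifting slightly.

{"name": "play_rows", "arguments": {
  "steps": [
    {"dx":0,"dy":0,"dz":-1,"wx":0,"wy":0,"wz":0,"grip":0},
    {"dx":0,"dy":0,"dz":-1,"wx":0,"wy":0,"wz":0,"grip":0},
    {"dx":0,"dy":0,"dz":-1,"wx":0,"wy":0,"wz":0,"grip":0},
    {"dx":0,"dy":0,"dz":-1,"wx":0,"wy":0,"wz":0,"grip":0},
    {"dx":0,"dy":0,"dz":0,"wx":0,"wy":0,"wz":0,"grip":0},
    {"dx":0,"dy":0,"dz":20,"wx":0,"wy":0,"wz":0,"grip":0},
    {"dx":0,"dy":0,"dz":50,"wx":0,"wy":0,"wz":0,"grip":0},
    {"dx":0,"dy":0,"dz":80,"wx":0,"wy":0,"wz":0,"grip":0},
    {"dx":0,"dy":0,"dz":90,"wx":0,"wy":0,"wz":0,"grip":0}
  ]
}}

```text
clock: 12.42
tcp_pos: [457.9, -115.4, 62.8]
eef_rot: [0.702, -0.091, 0.098, -0.699]
ft_force: [0.7, -0.2, -1.2]
opening: 0.211
```

```bash
python3 - <<'E'
from h import *
s,M=tool(); cal,im=snap("wrist","w13"); tool()
E
```

```text
t 12.42 tcp [ 457.9 -115.4   62.8] open 0.211 F [ 0.7 -0.2 -1.2]
 jaw x [ 0.964 -0.264  0.01 ]  y [ 0.009 -0.005 -1.   ] jaw yaw deg -15.3 q [ 0.38  0.29 -0.32  2.16  0.14  0.7  -0.3 ]
t 12.47 tcp [ 458.3 -115.6   63. ] open 0.213 F [ 1.9 -0.6  1.4]
 jaw x [ 0.964 -0.264  0.012]  y [ 0.011 -0.006 -1.   ] jaw yaw deg -15.3 q [ 0.38  0.29 -0.32  2.16  0.14  0.7  -0.3 ]
```

View pics/w13.png

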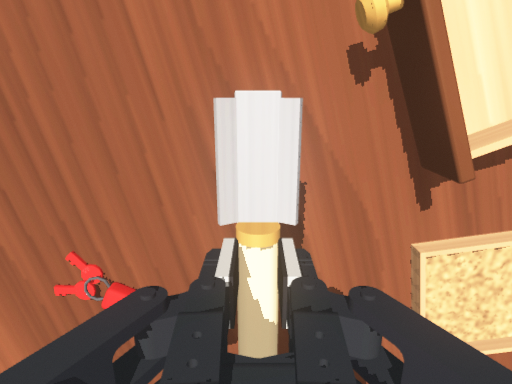

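View pics/t1c.png

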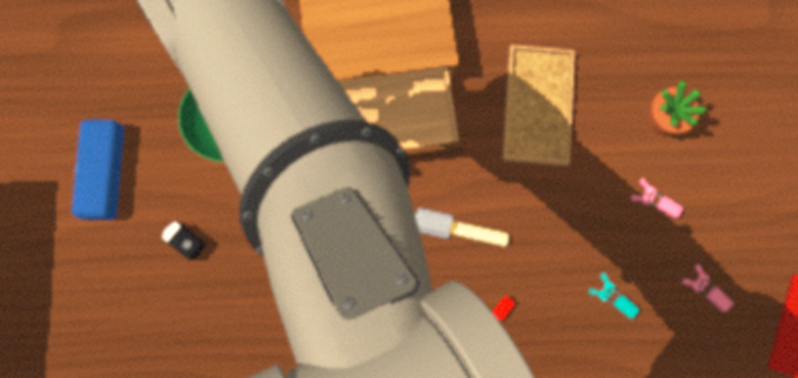

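The shoehorn is held level. Now carrying and turning it by −82° towards the tray.

{"name": "play_rows", "arguments": {
  "steps": [
    {"dx":0,"dy":-10,"dz":20,"wx":0,"wy":0,"wz":-0.1,"grip":0},
    {"dx":10,"dy":-25,"dz":40,"wx":0,"wy":0,"wz":-0.22,"grip":0},
    {"dx":30,"dy":-40,"dz":50,"wx":0,"wy":0,"wz":-0.34,"grip":0},
    {"dx":50,"dy":-55,"dz":50,"wx":0,"wy":0,"wz":-0.46,"grip":0},
    {"dx":70,"dy":-70,"dz":50,"wx":0,"wy":0,"wz":-0.58,"grip":0},
    {"dx":90,"dy":-85,"dz":50,"wx":0,"wy":0,"wz":-0.7,"grip":0},
    {"dx":110,"dy":-100,"dz":50,"wx":0,"wy":0,"wz":-0.82,"grip":0},
    {"dx":130,"dy":-115,"dz":50,"wx":0,"wy":0,"wz":-0.94,"grip":0},
    {"dx":150,"dy":-130,"dz":50,"wx":0,"wy":0,"wz":-1.06,"grip":0},
    {"dx":165,"dy":-137,"dz":50,"wx":0,"wy":0,"wz":-1.18,"grip":0}
  ]
}}

```text
clock: 13.3
tcp_pos: [624.2, -254.9, 112.3]
eef_rot: [0.532, -0.468, 0.473, -0.524]
ft_force: [-1.4, -0.4, -0.2]
opening: 0.211
```

```bash
python3 - <<'E'
from h import *
s,M=tool()
E
```

```text
t 13.3 tcp [ 624.2 -254.9  112.3] open 0.211 F [-1.4 -0.4 -0.2]
 jaw x [ 0.116 -0.993  0.013]  y [-0.002 -0.013 -1.   ] jaw yaw deg -83.4 q [ 0.3   0.5  -0.03  1.68  0.03  0.96 -1.19]
```

{"name": "play_rows", "arguments": {
  "steps": [
    {"dx":10,"dy":2,"dz":0,"wx":0.013,"wy":0,"wz":-0.12,"grip":0},
    {"dx":21,"dy":2,"dz":0,"wx":0.013,"wy":0,"wz":-0.246,"grip":0},
    {"dx":21,"dy":2,"dz":0,"wx":0.013,"wy":0,"wz":-0.246,"grip":0},
    {"dx":21,"dy":2,"dz":0,"wx":0.013,"wy":0,"wz":-0.246,"grip":0},
    {"dx":21,"dy":2,"dz":0,"wx":0.013,"wy":0,"wz":-0.246,"grip":0}
  ]
}}

```text
clock: 13.72
tcp_pos: [644.3, -252.7, 111.8]
eef_rot: [-0.469, 0.532, -0.529, 0.467]
ft_force: [0.3, -0.3, -0.9]
opening: 0.211
```

```bash
python3 - <<'E'
from h import *
s,M=tool(); cal,im=snap("wrist","w14"); tool()
for c in ([745,-214,16],[742,-318,16],[555,-189,16],[548,-291,16]): print(w2px(cal,c).round(0))
E
```

```text
t 13.72 tcp [ 644.3 -252.7  111.8] open 0.211 F [ 0.3 -0.3 -0.9]
 jaw x [-0.126 -0.992  0.   ]  y [-0.004  0.    -1.   ] jaw yaw deg -97.2 q [ 0.26  0.53  0.02  1.63 -0.01  0.99 -1.4 ]
t 13.77 tcp [ 644.3 -252.9  112. ] open 0.211 F [-0.5 -0.9 -0.7]
 jaw x [-0.126 -0.992 -0.   ]  y [-0.004  0.001 -1.   ] jaw yaw deg -97.3 q [ 0.26  0.53  0.02  1.63 -0.01  0.99 -1.41]
[ 64. 191.]
[ 50. 326.]
[282. 202.]
[277. 311.]
```

View pics/w14.png

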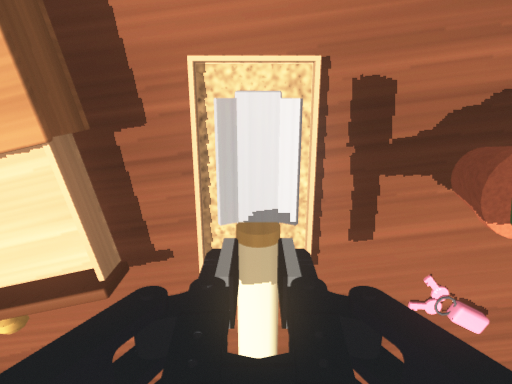

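The tray's far outer corners are at (56,189) and (56,321), its sides run nearly vertical in the image, and the blade tip is at (92,258).

```bash
python3 - <<'E'
from h import *
cal=manip.calibration("wrist")
a=px2w(cal,56,188.5,16);b=px2w(cal,56,321.5,16);e=px2w(cal,259,199.5,16);f=px2w(cal,240,312.5,16)
print(a,b,np.linalg.norm(a-b)); 
dl=a-e;dr=b-f
al=np.degrees(np.arctan2(dl[1],dl[0]));ar=np.degrees(np.arctan2(dr[1],dr[0]));ab=np.degrees(np.arctan2((a-b)[1],(a-b)[0]))-90
print(al,ar,ab)
t=np.radians(-7.5);u=np.array([np.cos(t),np.sin(t)]);print("centre",(a+b)[:2]/2-94*u)
c=px2w(cal,92,258.5,112+35+8);print("tip",c)
E
```

```text
[ 751.20122112 -213.3391689    16.        ] [ 738.29356419 -314.8005424    16.        ] 102.27911770560591
-7.376186015374309 -7.0668332745826286 -7.250077765468248
centre [ 651.55157569 -251.80039358]
tip [ 717.81220722 -263.12236089  155.        ]
```

{"name": "play_rows", "arguments": {
  "steps": [
    {"dx":3,"dy":1,"dz":-25,"wx":0,"wy":0,"wz":0,"grip":0},
    {"dx":3,"dy":1,"dz":-60,"wx":0,"wy":0,"wz":0,"grip":0},
    {"dx":3,"dy":1,"dz":-92,"wx":0,"wy":0,"wz":0,"grip":0},
    {"dx":3,"dy":1,"dz":-115,"wx":0,"wy":0,"wz":0,"grip":0},
    {"dx":3,"dy":1,"dz":-128,"wx":0,"wy":0,"wz":0,"grip":0},
    {"dx":3,"dy":1,"dz":-135,"wx":0,"wy":0,"wz":0,"grip":0},
    {"dx":3,"dy":1,"dz":-138,"wx":0,"wy":0,"wz":0,"grip":0},
    {"dx":3,"dy":1,"dz":-138,"wx":0,"wy":0,"wz":0,"grip":0}
  ]
}}

```text
clock: 14.43
tcp_pos: [647.6, -252.1, -25.4]
eef_rot: [-0.468, 0.531, -0.53, 0.467]
ft_force: [0.2, -0.1, -0.8]
opening: 0.215
```

```bash
python3 - <<'E'
from h import *
s,M=tool(); cal,im=snap("wrist","w15"); cal,im=snap("scene","s5"); cv2.imwrite("pics/s5c.png",cv2.resize(im[170:320,150:310,::-1],None,fx=4,fy=4))
E
```

```text
t 14.43 tcp [ 647.6 -252.1  -25.4] open 0.215 F [ 0.2 -0.1 -0.8]
 jaw x [-0.126 -0.992  0.   ]  y [-0.003  0.    -1.   ] jaw yaw deg -97.2 q [ 0.27  0.69  0.01  1.69 -0.01  0.76 -1.41]
```

View pics/w15.png

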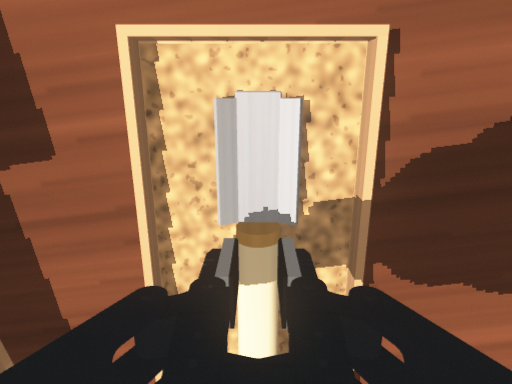

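View pics/s5c.png

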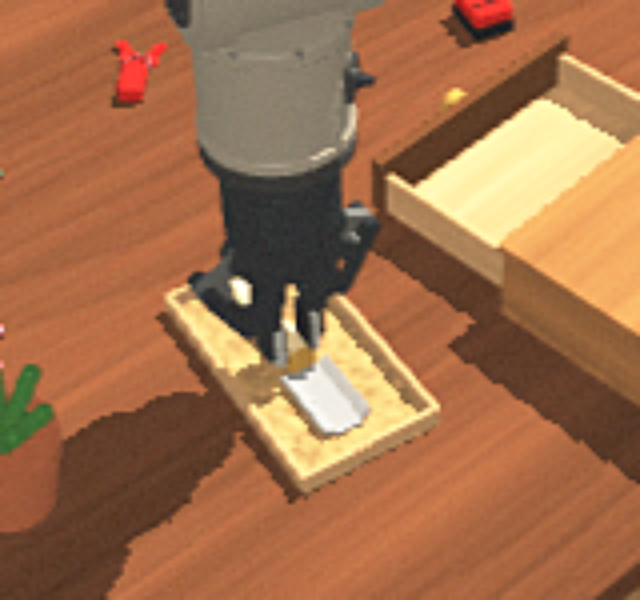

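The blade is inside the rim and centred. Lowering 3 mm, releasing, rising straight up.

{"name": "play_rows", "arguments": {
  "steps": [
    {"dx":0,"dy":0,"dz":-3,"wx":0,"wy":0,"wz":0,"grip":0},
    {"dx":0,"dy":0,"dz":-3,"wx":0,"wy":0,"wz":0,"grip":0},
    {"dx":0,"dy":0,"dz":-3,"wx":0,"wy":0,"wz":0,"grip":40},
    {"dx":0,"dy":0,"dz":-3,"wx":0,"wy":0,"wz":0,"grip":40},
    {"dx":0,"dy":0,"dz":-3,"wx":0,"wy":0,"wz":0,"grip":40},
    {"dx":0,"dy":0,"dz":10,"wx":0,"wy":0,"wz":0,"grip":40},
    {"dx":0,"dy":0,"dz":45,"wx":0,"wy":0,"wz":0,"grip":40},
    {"dx":0,"dy":0,"dz":85,"wx":0,"wy":0,"wz":0,"grip":60},
    {"dx":0,"dy":0,"dz":125,"wx":0,"wy":0,"wz":0,"grip":60},
    {"dx":-10,"dy":10,"dz":145,"wx":0,"wy":0,"wz":0.1,"grip":60}
  ]
}}

```text
clock: 15.37
tcp_pos: [640.8, -244.5, 126.7]
eef_rot: [0.492, -0.506, 0.509, -0.493]
ft_force: [-0.5, 0.6, 0.8]
opening: 0.6
```

```bash
python3 - <<'E'
from h import *
s,M=tool(); cal,im=snap("wrist","w16"); 
E
```

```text
t 15.37 tcp [ 640.8 -244.5  126.7] open 0.6 F [-0.5  0.6  0.8]
 jaw x [-0.03  -1.     0.003]  y [ 0.004 -0.003 -1.   ] jaw yaw deg -91.7 q [ 0.27  0.5   0.    1.64  0.    0.99 -1.33]
```

View pics/w16.png

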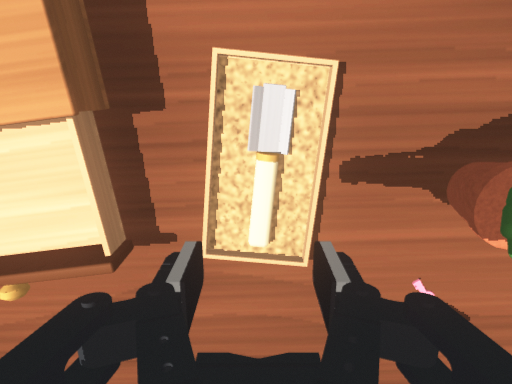

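The shoehorn lies flat inside the tray, clear of the rim all round. Next, the front light.

{"name": "play_rows", "arguments": {
  "steps": [
    {"dx":-10,"dy":38,"dz":5,"wx":0,"wy":0,"wz":0.1,"grip":75},
    {"dx":-22,"dy":76,"dz":5,"wx":0,"wy":0,"wz":0.2,"grip":75},
    {"dx":-34,"dy":114,"dz":5,"wx":0,"wy":0,"wz":0.3,"grip":75},
    {"dx":-46,"dy":152,"dz":5,"wx":0,"wy":0,"wz":0.4,"grip":75},
    {"dx":-58,"dy":190,"dz":5,"wx":0,"wy":0,"wz":0.5,"grip":75},
    {"dx":-70,"dy":228,"dz":5,"wx":0,"wy":0,"wz":0.6,"grip":75},
    {"dx":-82,"dy":266,"dz":5,"wx":0,"wy":0,"wz":0.7,"grip":75},
    {"dx":-96,"dy":304,"dz":5,"wx":0,"wy":0,"wz":0.8,"grip":75},
    {"dx":-110,"dy":342,"dz":5,"wx":0,"wy":0,"wz":0.9,"grip":75},
    {"dx":-124,"dy":378,"dz":5,"wx":0,"wy":0,"wz":1.0,"grip":75}
  ]
}}

```text
clock: 16.25
tcp_pos: [515.1, 137.8, 135.3]
eef_rot: [-0.676, 0.201, -0.204, 0.679]
ft_force: [1.6, 0.3, 0.3]
opening: 0.749
```

```bash
python3 - <<'E'
from h import *
s,M=tool()
E
```

```text
t 16.25 tcp [515.1 137.8 135.3] open 0.749 F [1.6 0.3 0.3]
 jaw x [ 0.836 -0.549  0.004]  y [ 0.007  0.004 -1.   ] jaw yaw deg -33.3 q [-0.08  0.28 -0.36  1.97  0.12  0.91 -1.08]
```

{"name": "play_rows", "arguments": {
  "steps": [
    {"dx":-14,"dy":36,"dz":0,"wx":0,"wy":0,"wz":0,"grip":75},
    {"dx":-27,"dy":72,"dz":0,"wx":0,"wy":0,"wz":0,"grip":75},
    {"dx":-40,"dy":108,"dz":0,"wx":0,"wy":0,"wz":0,"grip":75},
    {"dx":-53,"dy":140,"dz":0,"wx":0,"wy":0,"wz":0,"grip":75},
    {"dx":-60,"dy":160,"dz":0,"wx":0,"wy":0,"wz":0,"grip":75},
    {"dx":-60,"dy":160,"dz":0,"wx":0,"wy":0,"wz":0,"grip":75},
    {"dx":-60,"dy":160,"dz":0,"wx":0,"wy":0,"wz":0,"grip":75},
    {"dx":-60,"dy":160,"dz":0,"wx":0,"wy":0,"wz":0,"grip":75}
  ]
}}

```text
clock: 16.92
tcp_pos: [455.5, 297.0, 135.7]
eef_rot: [-0.676, 0.2, -0.205, 0.679]
ft_force: [0.8, 0.9, -0.3]
opening: 0.749
```

```bash
python3 - <<'E'
from h import *
s,M=tool(); cal,im=snap("wrist","w17"); tool()
for c in seg(im,(0,0,0),(180,120,70),300)[:6]: print(rectw(cal,c,28), cv2.boundingRect(c))
print(w2px(cal,[450,310,15]))
E
```

```text
t 16.92 tcp [455.5 297.  135.7] open 0.749 F [ 0.8  0.9 -0.3]
 jaw x [ 0.836 -0.549  0.005]  y [ 0.007  0.003 -1.   ] jaw yaw deg -33.3 q [-0.33  0.3  -0.43  1.94  0.16  0.92 -1.43]
t 16.97 tcp [455.7 296.6 135.6] open 0.755 F [ 0.1 -0.3 -0.7]
 jaw x [ 0.835 -0.55   0.005]  y [ 0.007  0.003 -1.   ] jaw yaw deg -33.4 q [-0.33  0.3  -0.43  1.94  0.16  0.92 -1.43]
[376.  176.7 553.1 163.1 -33.5] (0, 245, 512, 139)
[448.9 307.2  43.1  32.6  50.4] (225, 153, 41, 47)
[168.73977231 244.32981967]
```

View pics/w17.png

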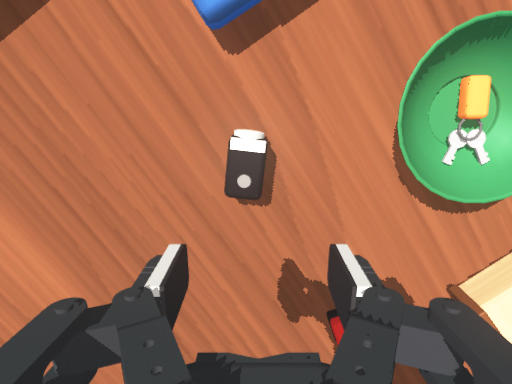

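The front light's body spans (137–198, 226–268) with the lens end up at (132,249). It is about 5° clockwise of vertical.

```bash
python3 - <<'E'
from h import *
cal=manip.calibration("wrist"); im=cv2.imread("pics/w17.png")
cv2.imwrite("pics/w17c.png",cv2.resize(im[115:215,200:300],None,fx=6,fy=6))
a=px2w(cal,138,249.3,30);b=px2w(cal,196.5,244,30);d=a-b
print(a,b,np.linalg.norm(d),np.degrees(np.arctan2(d[1],d[0])),(a+b)/2)
print(px2w(cal,131,249.5,15))
E
```

```text
[470.92869633 331.80332277  30.        ] [437.98890432 291.07367563  30.        ] 52.38257395603788 51.03606365622191 [454.45880033 311.4384992   30.        ]
[473.2918628  335.56538334  15.        ]
```

View pics/w17c.png

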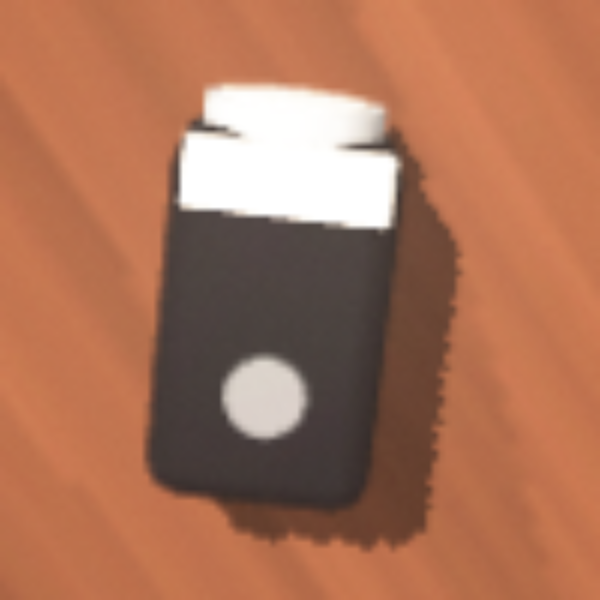

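{"name": "play_rows", "arguments": {
  "steps": [
    {"dx":0,"dy":15,"dz":-25,"wx":0,"wy":0,"wz":-0.1,"grip":75},
    {"dx":0,"dy":15,"dz":-65,"wx":0,"wy":0,"wz":-0.1,"grip":75},
    {"dx":0,"dy":15,"dz":-100,"wx":0,"wy":0,"wz":-0.1,"grip":75},
    {"dx":0,"dy":15,"dz":-130,"wx":0,"wy":0,"wz":-0.1,"grip":75},
    {"dx":0,"dy":15,"dz":-150,"wx":0,"wy":0,"wz":-0.1,"grip":75},
    {"dx":0,"dy":15,"dz":-161,"wx":0,"wy":0,"wz":-0.1,"grip":75},
    {"dx":0,"dy":15,"dz":-166,"wx":0,"wy":0,"wz":-0.1,"grip":75},
    {"dx":0,"dy":15,"dz":-166,"wx":0,"wy":0,"wz":-0.1,"grip":75}
  ]
}}

```text
clock: 17.63
tcp_pos: [455.9, 311.0, -30.7]
eef_rot: [-0.665, 0.235, -0.239, 0.668]
ft_force: [0.4, -0.3, -0.5]
opening: 0.75
```

```bash
python3 - <<'E'
from h import *
s,M=tool(); cal,im=snap("wrist","w18"); tool()
E
```

```text
t 17.63 tcp [455.9 311.  -30.7] open 0.75 F [ 0.4 -0.3 -0.5]
 jaw x [ 0.776 -0.631  0.005]  y [ 0.007  0.002 -1.   ] jaw yaw deg -39.1 q [-0.45  0.55 -0.34  2.03  0.31  0.61 -1.68]
t 17.68 tcp [456.3 311.5 -29.8] open 0.751 F [-0.3 -0.2  0.4]
 jaw x [ 0.776 -0.631  0.005]  y [ 0.008  0.002 -1.   ] jaw yaw deg -39.1 q [-0.45  0.55 -0.34  2.03  0.31  0.61 -1.68]
```

View pics/w18.png

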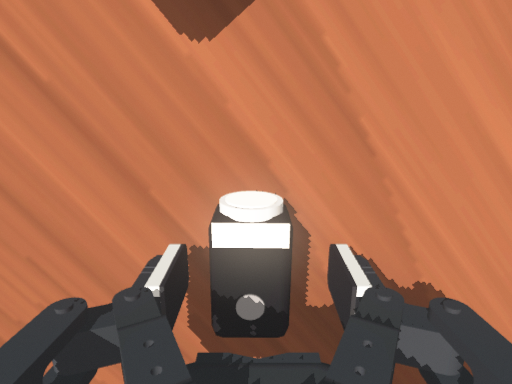

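The light is between the jaws. Closing and lifting.

{"name": "play_rows", "arguments": {
  "steps": [
    {"dx":0,"dy":0,"dz":0,"wx":0,"wy":0,"wz":0,"grip":0},
    {"dx":0,"dy":0,"dz":0,"wx":0,"wy":0,"wz":0,"grip":0},
    {"dx":0,"dy":0,"dz":0,"wx":0,"wy":0,"wz":0,"grip":0},
    {"dx":0,"dy":0,"dz":0,"wx":0,"wy":0,"wz":0,"grip":0},
    {"dx":0,"dy":0,"dz":0,"wx":0,"wy":0,"wz":0,"grip":0},
    {"dx":0,"dy":0,"dz":15,"wx":0,"wy":0,"wz":0,"grip":0},
    {"dx":0,"dy":0,"dz":50,"wx":0,"wy":0,"wz":0,"grip":0},
    {"dx":0,"dy":-5,"dz":90,"wx":0,"wy":0,"wz":0,"grip":0},
    {"dx":5,"dy":-30,"dz":120,"wx":0,"wy":0,"wz":-0.1,"grip":0},
    {"dx":15,"dy":-60,"dz":140,"wx":0,"wy":0,"wz":-0.2,"grip":0}
  ]
}}

```text
clock: 18.52
tcp_pos: [471.3, 253.5, 114.2]
eef_rot: [-0.636, 0.299, -0.305, 0.642]
ft_force: [1.5, 0.4, -1.2]
opening: 0.384
```

```bash
python3 - <<'E'
from h import *
s,M=tool(); cal,im=snap("wrist","w19")
E
```

```text
t 18.52 tcp [471.3 253.5 114.2] open 0.384 F [ 1.5  0.4 -1.2]
 jaw x [ 0.635 -0.773  0.004]  y [ 0.012  0.004 -1.   ] jaw yaw deg -50.6 q [-0.31  0.31 -0.36  1.99  0.15  0.86 -1.63]
```

View pics/w19.png

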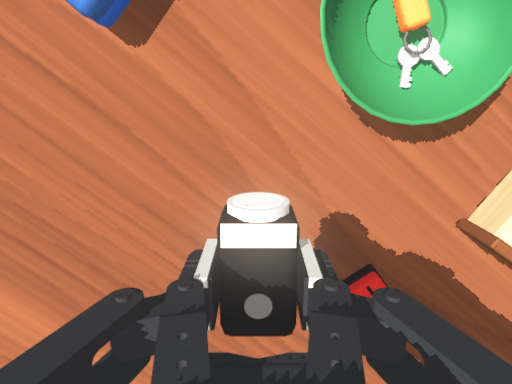

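The front light is held (33 mm). Moving over the drawer with the light turned along the drawer's x.

{"name": "play_rows", "arguments": {
  "steps": [
    {"dx":18,"dy":-30,"dz":3,"wx":0,"wy":0,"wz":-0.1,"grip":0},
    {"dx":36,"dy":-62,"dz":5,"wx":0,"wy":0,"wz":-0.21,"grip":0},
    {"dx":55,"dy":-95,"dz":8,"wx":0,"wy":0,"wz":-0.32,"grip":0},
    {"dx":74,"dy":-128,"dz":8,"wx":0,"wy":0,"wz":-0.43,"grip":0},
    {"dx":93,"dy":-161,"dz":8,"wx":0,"wy":0,"wz":-0.54,"grip":0},
    {"dx":112,"dy":-194,"dz":8,"wx":0,"wy":0,"wz":-0.62,"grip":0},
    {"dx":130,"dy":-223,"dz":8,"wx":0,"wy":0,"wz":-0.62,"grip":0},
    {"dx":130,"dy":-223,"dz":8,"wx":0,"wy":0,"wz":-0.62,"grip":0},
    {"dx":130,"dy":-223,"dz":8,"wx":0,"wy":0,"wz":-0.62,"grip":0},
    {"dx":130,"dy":-223,"dz":8,"wx":0,"wy":0,"wz":-0.62,"grip":0}
  ]
}}

```text
clock: 19.4
tcp_pos: [605.2, 23.7, 124.7]
eef_rot: [-0.511, 0.482, -0.492, 0.514]
ft_force: [-0.6, 0.5, -1.5]
opening: 0.388
```

```bash
python3 - <<'E'
from h import *
s,M=tool(); cal,im=snap("wrist","w20"); tool()
np.save("cal20.npy",cal,allow_pickle=True)
E
```

```text
t 19.4 tcp [605.2  23.7 124.7] open 0.388 F [-0.6  0.5 -1.5]
 jaw x [ 0.052 -0.999  0.008]  y [ 0.013 -0.007 -1.   ] jaw yaw deg -87.0 q [-0.05  0.38 -0.13  1.84  0.07  0.92 -1.73]
t 19.45 tcp [605.   24.3 124.7] open 0.386 F [-0.4  0.9 -1.3]
 jaw x [ 0.053 -0.999  0.008]  y [ 0.013 -0.007 -1.   ] jaw yaw deg -87.0 q [-0.05  0.38 -0.13  1.84  0.07  0.92 -1.73]
```

View pics/w20.png

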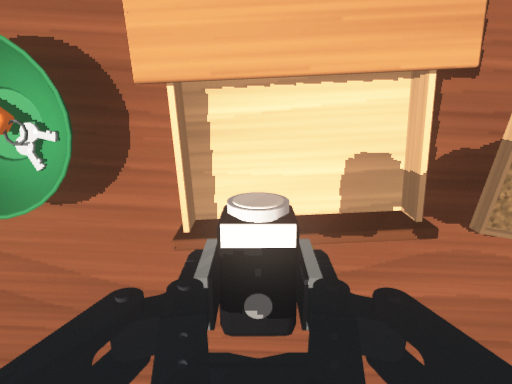

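```bash
python3 - <<'E'
from h import *
cal=manip.calibration("wrist"); im=cv2.imread("pics/w20.png")
cv2.imwrite("pics/w20c.png",cv2.resize(im[40:260,120:490],None,fx=2.1,fy=2.1,interpolation=cv2.INTER_CUBIC))
for n,z,pts in [("chest",70,[(81,135),(67,479)]),("panel out top",60,[(246,176),(238,436)]),("wall L out",45,[(84,170)]),("wall R out",45,[(71,437)])]:
    w=[px2w(cal,*p,z)[:2] for p in pts]; print(n,[x.round(1) for x in w])
    if len(w)==2: d=w[0]-w[1]; print(np.linalg.norm(d),np.degrees(np.arctan2(d[1],d[0]))-90,(w[0]+w[1])/2)
E
```

```text
chest [array([682.9, 109.8]), array([ 704. , -119.2])]
229.8833347446106 5.264422999731565 [693.45988573  -4.69807513]
panel out top [array([559. ,  86.5]), array([ 576.4, -121.3])]
208.50301897649334 4.762670585535744 [567.69535422 -17.40309504]
wall L out [array([683. ,  92.6])]
wall R out [array([ 702.6, -104.4])]
```

View pics/w20c.png

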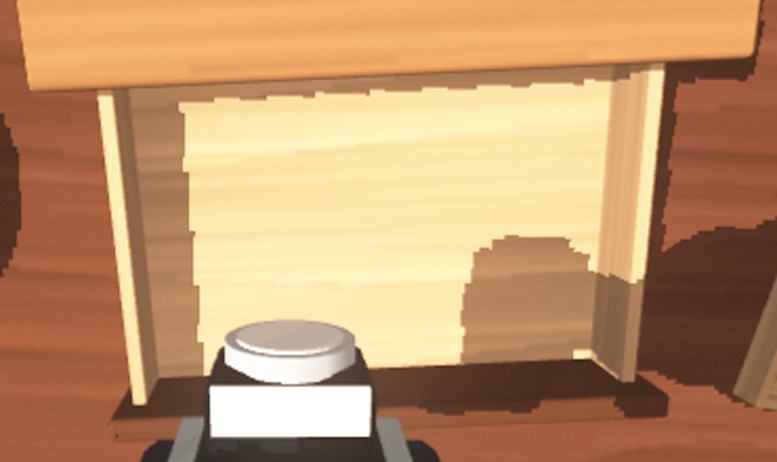

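The drawer's panel is at about x=571, the chest front at about x=693, tilted +5°, open by roughly 115 mm. The drawer point is therefore about (629,−12). Placing the front light at about (630,28).

{"name": "play_rows", "arguments": {
  "steps": [
    {"dx":25,"dy":4,"dz":-10,"wx":0.007,"wy":0.013,"wz":0.035,"grip":0},
    {"dx":25,"dy":4,"dz":-35,"wx":0.007,"wy":0.013,"wz":0.035,"grip":0},
    {"dx":25,"dy":4,"dz":-65,"wx":0.007,"wy":0.013,"wz":0.035,"grip":0},
    {"dx":25,"dy":4,"dz":-95,"wx":0.007,"wy":0.013,"wz":0.035,"grip":0},
    {"dx":25,"dy":4,"dz":-115,"wx":0.007,"wy":0.013,"wz":0.035,"grip":0},
    {"dx":25,"dy":4,"dz":-128,"wx":0.007,"wy":0.013,"wz":0.035,"grip":0},
    {"dx":25,"dy":4,"dz":-135,"wx":0.007,"wy":0.013,"wz":0.035,"grip":0},
    {"dx":25,"dy":4,"dz":-135,"wx":0.007,"wy":0.013,"wz":0.035,"grip":0}
  ]
}}

```text
clock: 20.12
tcp_pos: [629.4, 29.1, -11.2]
eef_rot: [0.522, -0.478, 0.477, -0.522]
ft_force: [-0.5, -0.2, -0.2]
opening: 0.388
```

```bash
python3 - <<'E'
from h import *
s,M=tool(); cal,im=snap("wrist","w21"); cal,im=snap("scene","s6"); cv2.imwrite("pics/s6c.png",cv2.resize(im[130:280,220:380,::-1],None,fx=4,fy=4))
E
```

```text
t 20.12 tcp [629.4  29.1 -11.2] open 0.388 F [-0.5 -0.2 -0.2]
 jaw x [ 0.089 -0.996 -0.   ]  y [-0.001  0.    -1.   ] jaw yaw deg -84.9 q [-0.06  0.6  -0.12  1.84  0.1   0.71 -1.72]
```

View pics/w21.png

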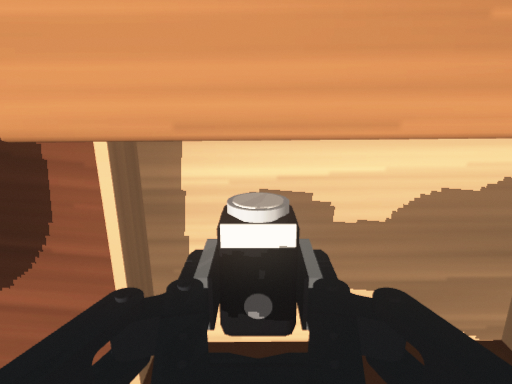

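View pics/s6c.png

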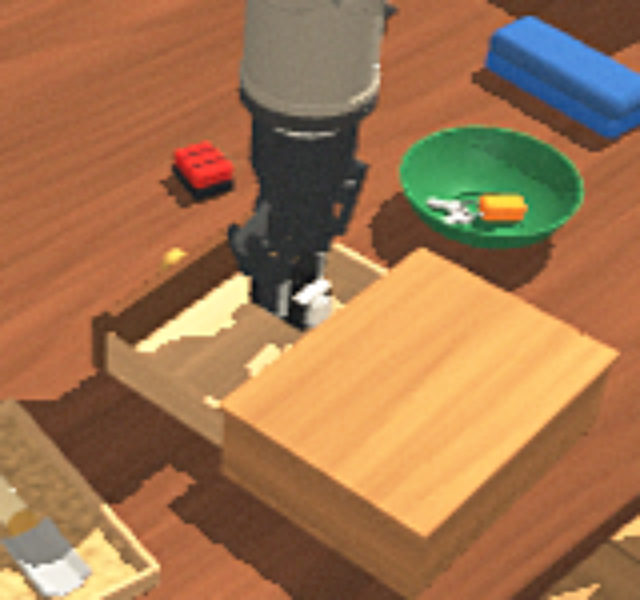

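The light is within the drawer, clear of the chest and the panel. Lowering the last 3 mm, releasing, rising.

{"name": "play_rows", "arguments": {
  "steps": [
    {"dx":0,"dy":0,"dz":-3,"wx":0,"wy":0,"wz":0,"grip":0},
    {"dx":0,"dy":0,"dz":-3,"wx":0,"wy":0,"wz":0,"grip":0},
    {"dx":0,"dy":0,"dz":-3,"wx":0,"wy":0,"wz":0,"grip":58},
    {"dx":0,"dy":0,"dz":-3,"wx":0,"wy":0,"wz":0,"grip":58},
    {"dx":0,"dy":0,"dz":-3,"wx":0,"wy":0,"wz":0,"grip":58},
    {"dx":0,"dy":0,"dz":10,"wx":0,"wy":0,"wz":0,"grip":58},
    {"dx":0,"dy":0,"dz":45,"wx":0,"wy":0,"wz":0,"grip":58},
    {"dx":0,"dy":0,"dz":85,"wx":0,"wy":0,"wz":0,"grip":58},
    {"dx":-10,"dy":5,"dz":120,"wx":0,"wy":0,"wz":0.05,"grip":75},
    {"dx":-30,"dy":10,"dz":145,"wx":0,"wy":0,"wz":0.15,"grip":75}
  ]
}}

```text
clock: 21.05
tcp_pos: [602.7, 38.9, 140.0]
eef_rot: [-0.554, 0.436, -0.438, 0.557]
ft_force: [-0.3, 0.3, 1.4]
opening: 0.752
```

```bash
python3 - <<'E'
from h import *
s,M=tool(); cal,im=snap("wrist","w22")
im=cv2.imread("pics/top0.png"); cv2.imwrite("pics/rear0.png",cv2.resize(im[200:245,190:235],None,fx=10,fy=10))
E
```

```text
t 21.05 tcp [602.7  38.9 140. ] open 0.752 F [-0.3  0.3  1.4]
 jaw x [ 0.236 -0.972  0.   ]  y [ 0.006  0.001 -1.   ] jaw yaw deg -76.3 q [-0.03  0.37 -0.18  1.82  0.08  0.96 -1.57]
```

View pics/w22.png

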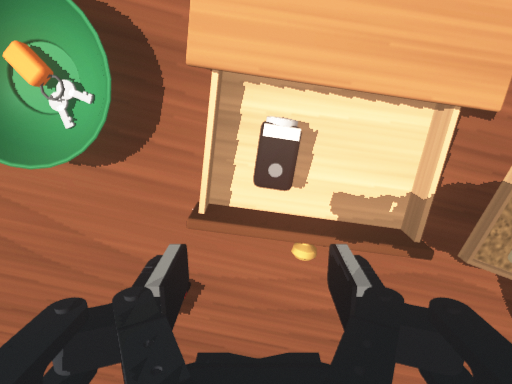

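View pics/rear0.png

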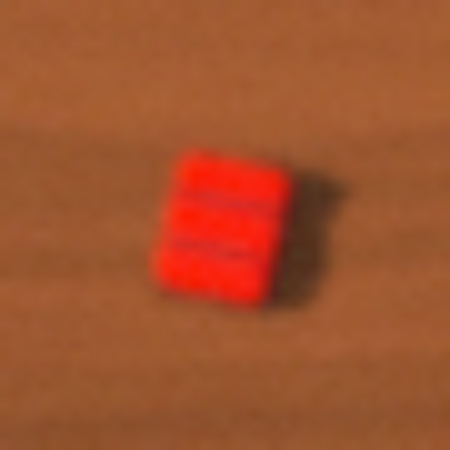

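The front light lies at (155,277) in the drawer. The rear light is at about (450,98), its 46 mm axis near world x. Going over it.

{"name": "play_rows", "arguments": {
  "steps": [
    {"dx":-30,"dy":12,"dz":0,"wx":0,"wy":0,"wz":-0.1,"grip":75},
    {"dx":-65,"dy":25,"dz":0,"wx":0,"wy":0,"wz":-0.2,"grip":75},
    {"dx":-100,"dy":38,"dz":0,"wx":0,"wy":0,"wz":-0.3,"grip":75},
    {"dx":-130,"dy":50,"dz":0,"wx":0,"wy":0,"wz":-0.4,"grip":75},
    {"dx":-152,"dy":58,"dz":0,"wx":0,"wy":0,"wz":-0.4,"grip":75},
    {"dx":-152,"dy":58,"dz":0,"wx":0,"wy":0,"wz":-0.4,"grip":75},
    {"dx":-152,"dy":58,"dz":0,"wx":0,"wy":0,"wz":-0.4,"grip":75},
    {"dx":-152,"dy":58,"dz":0,"wx":0,"wy":0,"wz":-0.4,"grip":75}
  ]
}}

```text
clock: 21.77
tcp_pos: [449.0, 98.4, 144.7]
eef_rot: [0.459, -0.533, 0.538, -0.464]
ft_force: [0.0, -0.6, 0.0]
opening: 0.75
```

```bash
python3 - <<'E'
from h import *
s,M=tool(); cal,im=snap("wrist","w23"); tool()
for c in seg(im,(0,200,150),(8,255,255),200)[:3]+seg(im,(172,200,150),(180,255,255),200)[:3]: print(rectw(cal,c,26), cv2.boundingRect(c))
E
```

```text
t 21.77 tcp [449.   98.4 144.7] open 0.75 F [ 0.  -0.6  0. ]
 jaw x [-0.148 -0.989  0.   ]  y [ 0.009 -0.001 -1.   ] jaw yaw deg -98.5 q [-0.19  0.13 -0.19  2.12  0.04  0.88 -2.12]
t 21.82 tcp [449.1  98.3 144.5] open 0.75 F [-0.7  0.6  0. ]
 jaw x [-0.148 -0.989  0.   ]  y [ 0.009 -0.002 -1.   ] jaw yaw deg -98.5 q [-0.19  0.14 -0.19  2.12  0.04  0.88 -2.12]
```

View pics/w23.png

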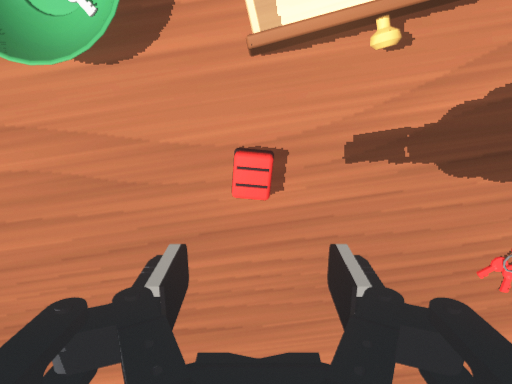

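The rear light is at (174,253), slightly tilted from the image vertical.

```bash
python3 - <<'E'
from h import *
cal=manip.calibration("wrist"); im=cv2.imread("pics/w23.png")
print(cv2.cvtColor(im,cv2.COLOR_BGR2HSV)[176,240])
m=((im[:,:,2].astype(int)-im[:,:,1]>150)&(im[:,:,1]<90)).astype(np.uint8)
cs,_=cv2.findContours(m,cv2.RETR_EXTERNAL,cv2.CHAIN_APPROX_NONE)
for c in cs:
    if cv2.contourArea(c)>200: print(rectw(cal,c,25),cv2.boundingRect(c))
E
```

```text
[  1 169 255]
[ 312.3 -129.    40.3   28.4   38.4] (477, 257, 35, 35)
[451.9 103.   43.1  35.1 -13.5] (232, 152, 41, 48)
```

{"name": "play_rows", "arguments": {
  "steps": [
    {"dx":2,"dy":4,"dz":-25,"wx":0,"wy":0.009,"wz":-0.087,"grip":78},
    {"dx":2,"dy":4,"dz":-65,"wx":0,"wy":0.009,"wz":-0.087,"grip":78},
    {"dx":2,"dy":4,"dz":-105,"wx":0,"wy":0.009,"wz":-0.087,"grip":78},
    {"dx":2,"dy":4,"dz":-140,"wx":0,"wy":0.009,"wz":-0.087,"grip":78},
    {"dx":2,"dy":4,"dz":-160,"wx":0,"wy":0.009,"wz":-0.087,"grip":78},
    {"dx":2,"dy":4,"dz":-170,"wx":0,"wy":0.009,"wz":-0.087,"grip":78},
    {"dx":2,"dy":4,"dz":-175,"wx":0,"wy":0.009,"wz":-0.087,"grip":78},
    {"dx":2,"dy":4,"dz":-175,"wx":0,"wy":0.009,"wz":-0.087,"grip":78}
  ]
}}

```text
clock: 22.48
tcp_pos: [451.4, 102.1, -30.9]
eef_rot: [0.438, -0.555, 0.556, -0.437]
ft_force: [0.0, 0.2, 0.1]
opening: 0.784
```

```bash
python3 - <<'E'
from h import *
s,M=tool(); cal,im=snap("wrist","w24"); tool()
E
```

```text
t 22.48 tcp [451.4 102.1 -30.9] open 0.784 F [0.  0.2 0.1]
 jaw x [-0.234 -0.972  0.002]  y [-0.001 -0.002 -1.   ] jaw yaw deg -103.5 q [-0.24  0.44 -0.14  2.23  0.14  0.48 -2.3 ]
t 22.53 tcp [451.8 102.3 -30. ] open 0.78 F [-0.4  0.5 -0.7]
 jaw x [-0.234 -0.972  0.002]  y [ 0.    -0.002 -1.   ] jaw yaw deg -103.5 q [-0.24  0.44 -0.14  2.23  0.14  0.48 -2.3 ]
```

View pics/w24.png

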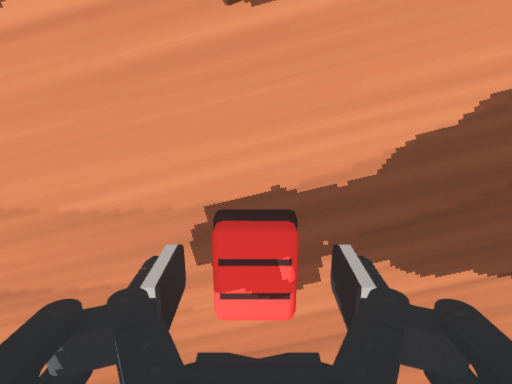

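The rear light is square between the jaws. Closing, lifting and heading for the drawer's right half.

{"name": "play_rows", "arguments": {
  "steps": [
    {"dx":0,"dy":0,"dz":0,"wx":0,"wy":0,"wz":0,"grip":0},
    {"dx":0,"dy":0,"dz":0,"wx":0,"wy":0,"wz":0,"grip":0},
    {"dx":0,"dy":0,"dz":0,"wx":0,"wy":0,"wz":0,"grip":0},
    {"dx":0,"dy":0,"dz":0,"wx":0,"wy":0,"wz":0,"grip":0},
    {"dx":0,"dy":0,"dz":0,"wx":0,"wy":0,"wz":0,"grip":0},
    {"dx":0,"dy":0,"dz":15,"wx":0,"wy":0,"wz":0,"grip":0},
    {"dx":0,"dy":0,"dz":50,"wx":0,"wy":0,"wz":0,"grip":0},
    {"dx":0,"dy":0,"dz":90,"wx":0,"wy":0,"wz":0,"grip":0},
    {"dx":5,"dy":-10,"dz":125,"wx":0,"wy":0,"wz":0.1,"grip":0},
    {"dx":15,"dy":-25,"dz":150,"wx":0,"wy":0,"wz":0.2,"grip":0}
  ]
}}

```text
clock: 23.37
tcp_pos: [467.1, 78.4, 124.0]
eef_rot: [0.492, -0.506, 0.509, -0.493]
ft_force: [2.3, -0.1, -0.5]
opening: 0.407
```

{"name": "play_rows", "arguments": {
  "steps": [
    {"dx":25,"dy":-20,"dz":0,"wx":0,"wy":0,"wz":0.1,"grip":0},
    {"dx":55,"dy":-42,"dz":0,"wx":0,"wy":0,"wz":0.123,"grip":0},
    {"dx":85,"dy":-65,"dz":0,"wx":0,"wy":0,"wz":0.123,"grip":0},
    {"dx":115,"dy":-90,"dz":0,"wx":0,"wy":0,"wz":0.123,"grip":0},
    {"dx":135,"dy":-115,"dz":0,"wx":0,"wy":0,"wz":0.123,"grip":0},
    {"dx":150,"dy":-128,"dz":0,"wx":0,"wy":0,"wz":0.123,"grip":0},
    {"dx":150,"dy":-128,"dz":0,"wx":0,"wy":0,"wz":0.123,"grip":0},
    {"dx":150,"dy":-128,"dz":0,"wx":0,"wy":0,"wz":0.123,"grip":0}
  ]
}}

```text
clock: 24.03
tcp_pos: [617.4, -50.5, 124.3]
eef_rot: [-0.521, 0.475, -0.478, 0.523]
ft_force: [-0.7, 0.7, -0.6]
opening: 0.409
```

```bash
python3 - <<'E'
from h import *
s,M=tool(); cal,im=snap("wrist","w25"); tool()
E
```

```text
t 24.03 tcp [617.4 -50.5 124.3] open 0.409 F [-0.7  0.7 -0.6]
 jaw x [ 0.091 -0.996  0.001]  y [ 0.005 -0.    -1.   ] jaw yaw deg -84.8 q [ 0.08  0.41 -0.13  1.8   0.06  0.94 -1.56]
t 24.08 tcp [616.8 -49.5 124.4] open 0.413 F [-0.6 -0.7 -0.4]
 jaw x [ 0.093 -0.996  0.   ]  y [ 0.004  0.    -1.   ] jaw yaw deg -84.7 q [ 0.08  0.41 -0.13  1.8   0.06  0.94 -1.56]
```

View pics/w25.png

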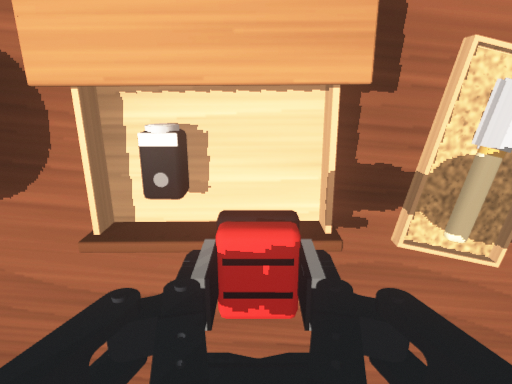

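The rear light is held and aligned. The front light lies at (165,165) in the drawer's left half and the right half is free. Lowering.

{"name": "play_rows", "arguments": {
  "steps": [
    {"dx":12,"dy":-1,"dz":0,"wx":0,"wy":0,"wz":0,"grip":0},
    {"dx":20,"dy":-1,"dz":-25,"wx":0,"wy":0,"wz":0,"grip":0},
    {"dx":20,"dy":-1,"dz":-60,"wx":0,"wy":0,"wz":0,"grip":0},
    {"dx":20,"dy":-1,"dz":-92,"wx":0,"wy":0,"wz":0,"grip":0},
    {"dx":20,"dy":-1,"dz":-115,"wx":0,"wy":0,"wz":0,"grip":0},
    {"dx":20,"dy":-1,"dz":-128,"wx":0,"wy":0,"wz":0,"grip":0},
    {"dx":20,"dy":-1,"dz":-135,"wx":0,"wy":0,"wz":0,"grip":0},
    {"dx":20,"dy":-1,"dz":-136,"wx":0,"wy":0,"wz":0,"grip":0},
    {"dx":20,"dy":-1,"dz":-136,"wx":0,"wy":0,"wz":0,"grip":0}
  ]
}}

```text
clock: 24.83
tcp_pos: [637.3, -50.1, -10.6]
eef_rot: [-0.522, 0.475, -0.477, 0.524]
ft_force: [0.4, 0.7, -0.3]
opening: 0.407
```

```bash
python3 - <<'E'
from h import *
s,M=tool(); cal,im=snap("wrist","w26")
E
```

```text
t 24.83 tcp [637.3 -50.1 -10.6] open 0.407 F [ 0.4  0.7 -0.3]
 jaw x [ 0.093 -0.996  0.   ]  y [ 0.005  0.    -1.   ] jaw yaw deg -84.6 q [ 0.06  0.6  -0.11  1.83  0.1   0.71 -1.58]
```

View pics/w26.png

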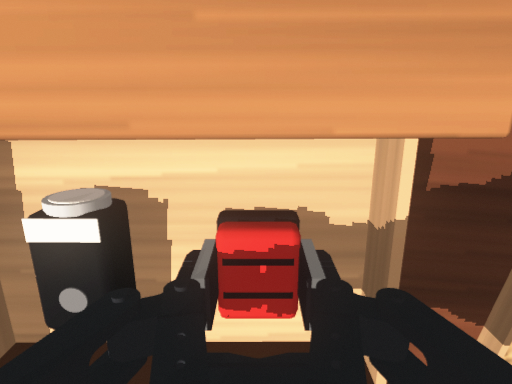

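Clear of the front light (gap of roughly 40 mm) and of the wall. Setting down, releasing, rising.

{"name": "play_rows", "arguments": {
  "steps": [
    {"dx":0,"dy":0,"dz":-4,"wx":0,"wy":0,"wz":0,"grip":0},
    {"dx":0,"dy":0,"dz":-4,"wx":0,"wy":0,"wz":0,"grip":0},
    {"dx":0,"dy":0,"dz":-4,"wx":0,"wy":0,"wz":0,"grip":58},
    {"dx":0,"dy":0,"dz":-4,"wx":0,"wy":0,"wz":0,"grip":58},
    {"dx":0,"dy":0,"dz":-4,"wx":0,"wy":0,"wz":0,"grip":58},
    {"dx":0,"dy":0,"dz":10,"wx":0,"wy":0,"wz":0,"grip":58},
    {"dx":0,"dy":0,"dz":45,"wx":0,"wy":0,"wz":0,"grip":58},
    {"dx":0,"dy":0,"dz":85,"wx":0,"wy":0,"wz":0,"grip":58},
    {"dx":-15,"dy":5,"dz":120,"wx":0,"wy":0,"wz":0,"grip":30},
    {"dx":-50,"dy":15,"dz":135,"wx":0,"wy":0,"wz":0,"grip":0}
  ]
}}

```text
clock: 25.72
tcp_pos: [591.9, -35.9, 130.4]
eef_rot: [-0.519, 0.473, -0.48, 0.526]
ft_force: [0.2, 0.8, 0.8]
opening: 0.308
```

{"name": "play_rows", "arguments": {
  "steps": [
    {"dx":-35,"dy":5,"dz":0,"wx":0,"wy":0,"wz":0,"grip":0},
    {"dx":-60,"dy":10,"dz":0,"wx":0,"wy":0,"wz":0,"grip":0},
    {"dx":-70,"dy":12,"dz":0,"wx":0,"wy":0,"wz":0,"grip":0},
    {"dx":-70,"dy":12,"dz":0,"wx":0,"wy":0,"wz":0,"grip":0},
    {"dx":-70,"dy":12,"dz":0,"wx":0,"wy":0,"wz":0,"grip":0}
  ]
}}

```text
clock: 26.13
tcp_pos: [522.5, -23.9, 131.5]
eef_rot: [-0.519, 0.472, -0.481, 0.526]
ft_force: [-0.0, 0.2, -0.4]
opening: -0.002
```

```bash
python3 - <<'E'
from h import *
s,M=tool(); cal,im=snap("wrist","w27"); tool()
E
```

```text
t 26.13 tcp [522.5 -23.9 131.5] open -0.002 F [-0.   0.2 -0.4]
 jaw x [ 0.092 -0.996  0.002]  y [ 0.015 -0.    -1.   ] jaw yaw deg -84.7 q [ 0.06  0.25 -0.15  2.01  0.05  0.87 -1.61]
t 26.18 tcp [523.  -24.  131.1] open 0.001 F [0.2 0.2 0.2]
 jaw x [ 0.092 -0.996  0.001]  y [ 0.015  0.    -1.   ] jaw yaw deg -84.7 q [ 0.06  0.25 -0.15  2.01  0.05  0.87 -1.61]
```

View pics/w27.png

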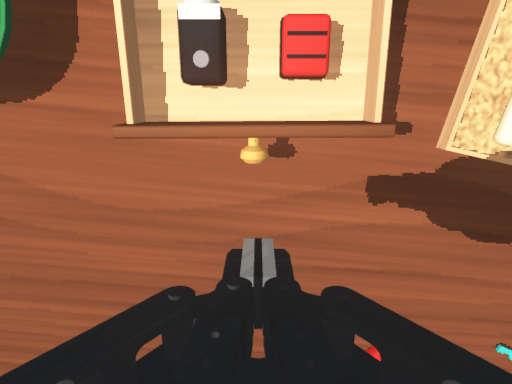

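Both lights lie flat side by side on the drawer floor, the front one at (45,203) and the rear one at (45,305). The knob is at (155,254).

```bash
python3 - <<'E'
from h import *
s,M=tool(); cal=manip.calibration("wrist"); print("knob c",px2w(cal,154,254,38),"near",px2w(cal,163,254,36)); print("panel",px2w(cal,131,254,60),px2w(cal,137,254,60)); print("tip now",px2w(cal,239,258,s["tcp_pos"][2]+37))
E
```

```text
t 26.18 tcp [523.  -24.  131.1] open 0.001 F [0.2 0.2 0.2]
 jaw x [ 0.092 -0.996  0.001]  y [ 0.015  0.    -1.   ] jaw yaw deg -84.7 q [ 0.06  0.25 -0.15  2.01  0.05  0.87 -1.61]
knob c [549.79522314 -19.08387853  38.        ] near [541.90674387 -19.76671341  36.        ]
panel [570.47687151 -17.45821499  60.        ] [566.048584   -17.85255808  60.        ]
tip now [530.67819842 -23.94296876 168.13703851]
```

{"name": "play_rows", "arguments": {
  "steps": [
    {"dx":-8,"dy":2,"dz":-25,"wx":0,"wy":0.015,"wz":0,"grip":0},
    {"dx":-10,"dy":2,"dz":-60,"wx":0,"wy":0.015,"wz":0,"grip":0},
    {"dx":-10,"dy":2,"dz":-95,"wx":0,"wy":0.015,"wz":0,"grip":0},
    {"dx":-10,"dy":2,"dz":-125,"wx":0,"wy":0.015,"wz":0,"grip":0},
    {"dx":-10,"dy":2,"dz":-141,"wx":0,"wy":0.015,"wz":0,"grip":0},
    {"dx":-10,"dy":2,"dz":-143,"wx":0,"wy":0.015,"wz":0,"grip":0},
    {"dx":-10,"dy":2,"dz":-143,"wx":0,"wy":0.015,"wz":0,"grip":0}
  ]
}}

```text
clock: 26.77
tcp_pos: [513.1, -22.1, -12.8]
eef_rot: [0.523, -0.477, 0.476, -0.522]
ft_force: [-0.3, 0.7, -0.1]
opening: -0.004
```

```bash
python3 - <<'E'
from h import *
s,M=tool(); cal,im=snap("scene","s7"); cv2.imwrite("pics/s7c.png",cv2.resize(im[110:290,200:390,::-1],None,fx=3.3,fy=3.3))
E
```

```text
t 26.77 tcp [513.1 -22.1 -12.8] open -0.004 F [-0.3  0.7 -0.1]
 jaw x [ 0.091 -0.996 -0.   ]  y [-0.002  0.    -1.   ] jaw yaw deg -84.8 q [ 0.03  0.46 -0.13  2.11  0.11  0.58 -1.66]
```

View pics/s7c.png

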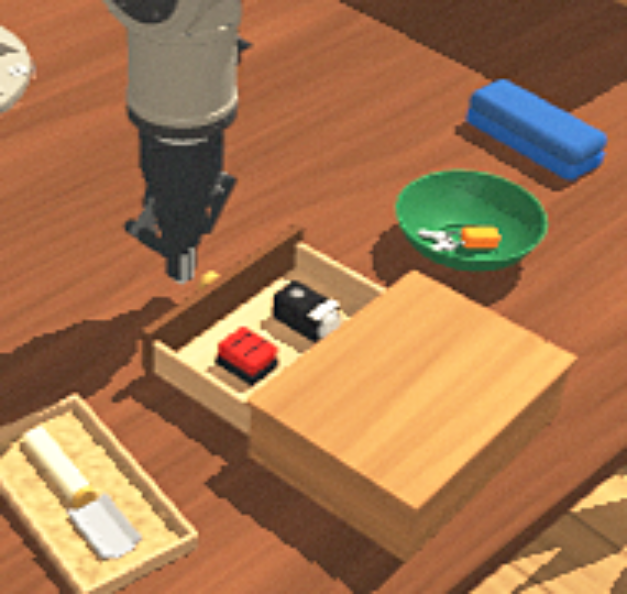

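The fingers are in front of the knob and lined up. Starting to push along the drawer axis.

{"name": "play_rows", "arguments": {
  "steps": [
    {"dx":8,"dy":1,"dz":0,"wx":0,"wy":0,"wz":0,"grip":0},
    {"dx":14,"dy":1.2,"dz":0,"wx":0,"wy":0,"wz":0,"grip":0},
    {"dx":19,"dy":1.7,"dz":0,"wx":0,"wy":0,"wz":0,"grip":0},
    {"dx":24,"dy":2.2,"dz":0,"wx":0,"wy":0,"wz":0,"grip":0},
    {"dx":29,"dy":2.6,"dz":0,"wx":0,"wy":0,"wz":0,"grip":0},
    {"dx":35,"dy":3.2,"dz":0,"wx":0,"wy":0,"wz":0,"grip":0},
    {"dx":42,"dy":3.8,"dz":0,"wx":0,"wy":0,"wz":0,"grip":0},
    {"dx":49,"dy":4.4,"dz":0,"wx":0,"wy":0,"wz":0,"grip":0},
    {"dx":56,"dy":5,"dz":0,"wx":0,"wy":0,"wz":0,"grip":0},
    {"dx":63,"dy":5.7,"dz":0,"wx":0,"wy":0,"wz":0,"grip":0}
  ]
}}

```text
clock: 27.65
tcp_pos: [577.5, -16.2, -11.7]
eef_rot: [0.522, -0.477, 0.477, -0.522]
ft_force: [-1.0, -0.5, 1.7]
opening: -0.001
```

```bash
python3 - <<'E'
from h import *
s,M=tool(); cal,im=snap("scene","s8"); cv2.imwrite("pics/s8c.png",cv2.resize(im[110:290,200:390,::-1],None,fx=3.3,fy=3.3))
E
```

```text
t 27.65 tcp [577.5 -16.2 -11.7] open -0.001 F [-1.  -0.5  1.7]
 jaw x [ 0.091 -0.996 -0.   ]  y [-0.  0. -1.] jaw yaw deg -84.8 q [ 0.02  0.53 -0.13  1.97  0.11  0.65 -1.66]
```

View pics/s8c.png

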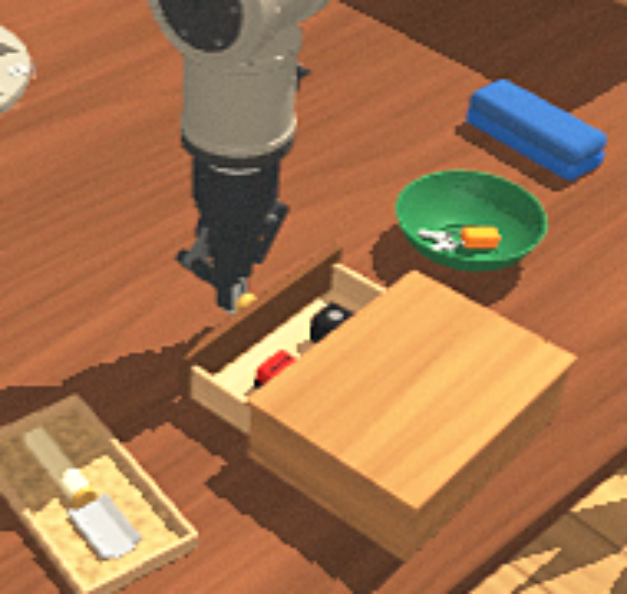

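The drawer is closing smoothly and the lights are passing under the chest's top. Continuing.

{"name": "play_rows", "arguments": {
  "steps": [
    {"dx":7,"dy":0.6,"dz":0,"wx":0,"wy":0,"wz":0,"grip":0},
    {"dx":14,"dy":1.3,"dz":0,"wx":0,"wy":0,"wz":0,"grip":0},
    {"dx":21,"dy":1.9,"dz":0,"wx":0,"wy":0,"wz":0,"grip":0},
    {"dx":28,"dy":2.5,"dz":0,"wx":0,"wy":0,"wz":0,"grip":0},
    {"dx":35,"dy":3.2,"dz":0,"wx":0,"wy":0,"wz":0,"grip":0},
    {"dx":42,"dy":3.8,"dz":0,"wx":0,"wy":0,"wz":0,"grip":0},
    {"dx":48,"dy":4.3,"dz":0,"wx":0,"wy":0,"wz":0,"grip":0},
    {"dx":53,"dy":4.8,"dz":0,"wx":0,"wy":0,"wz":0,"grip":0},
    {"dx":57,"dy":5.1,"dz":0,"wx":0,"wy":0,"wz":0,"grip":0},
    {"dx":59,"dy":5.3,"dz":0,"wx":0,"wy":0,"wz":0,"grip":0}
  ]
}}

```text
clock: 28.53
tcp_pos: [638.7, -10.6, -11.6]
eef_rot: [-0.522, 0.476, -0.477, 0.523]
ft_force: [-1.3, 1.2, 0.7]
opening: 0.002
```

```bash
python3 - <<'E'
from h import *
s,M=tool(); cal,im=snap("scene","s9"); cv2.imwrite("pics/s9c.png",cv2.resize(im[110:290,200:390,::-1],None,fx=3.3,fy=3.3))
snap("wrist","w28")
E
```

```text
t 28.53 tcp [638.7 -10.6 -11.6] open 0.002 F [-1.3  1.2  0.7]
 jaw x [ 0.092 -0.996 -0.   ]  y [ 0.002  0.    -1.   ] jaw yaw deg -84.7 q [ 0.01  0.61 -0.12  1.83  0.11  0.71 -1.65]
```

View pics/s9c.png

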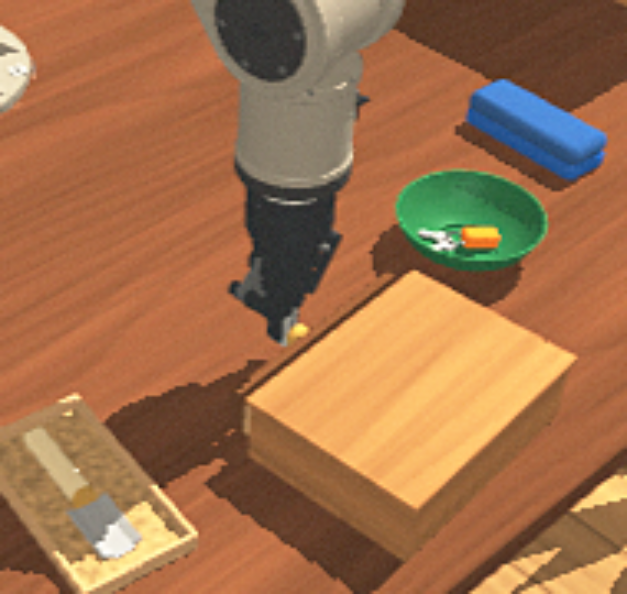

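Nearly shut, with a small gap left. Pushing on in small steps until the force rises.

{"name": "play_rows", "arguments": {
  "steps": [
    {"dx":2,"dy":0.2,"dz":0,"wx":0,"wy":0,"wz":0,"grip":0},
    {"dx":4,"dy":0.4,"dz":0,"wx":0,"wy":0,"wz":0,"grip":0},
    {"dx":6,"dy":0.5,"dz":0,"wx":0,"wy":0,"wz":0,"grip":0},
    {"dx":7,"dy":0.6,"dz":0,"wx":0,"wy":0,"wz":0,"grip":0},
    {"dx":7,"dy":0.6,"dz":0,"wx":0,"wy":0,"wz":0,"grip":0}
  ]
}}

```text
clock: 29.05
tcp_pos: [645.8, -10.1, -11.5]
eef_rot: [-0.522, 0.476, -0.477, 0.523]
ft_force: [0.3, -0.1, 0.4]
opening: 0.002
```

```bash
python3 - <<'E'
from h import *
s,M=tool()
E
```

```text
t 29.05 tcp [645.8 -10.1 -11.5] open 0.002 F [ 0.3 -0.1  0.4]
 jaw x [ 0.092 -0.996 -0.   ]  y [ 0.002  0.    -1.   ] jaw yaw deg -84.7 q [ 0.01  0.61 -0.12  1.81  0.11  0.72 -1.65]
```

{"name": "play_rows", "arguments": {
  "steps": [
    {"dx":1,"dy":0.1,"dz":0,"wx":0,"wy":0,"wz":0,"grip":0},
    {"dx":2,"dy":0.2,"dz":0,"wx":0,"wy":0,"wz":0,"grip":0},
    {"dx":3,"dy":0.3,"dz":0,"wx":0,"wy":0,"wz":0,"grip":0},
    {"dx":3,"dy":0.3,"dz":0,"wx":0,"wy":0,"wz":0,"grip":0}
  ]
}}

```text
clock: 29.38
tcp_pos: [649.0, -9.9, -11.5]
eef_rot: [-0.522, 0.476, -0.477, 0.523]
ft_force: [-0.0, -0.6, 0.4]
opening: -0.0
```

```bash
python3 - <<'E'
from h import *
s,M=tool(); cal,im=snap("scene","s10"); cv2.imwrite("pics/s10c.png",cv2.resize(im[170:260,250:340,::-1],None,fx=6,fy=6))
E
```

```text
t 29.38 tcp [649.   -9.9 -11.5] open -0.0 F [-0.  -0.6  0.4]
 jaw x [ 0.091 -0.996 -0.   ]  y [ 0.002  0.    -1.   ] jaw yaw deg -84.8 q [ 0.01  0.62 -0.12  1.8   0.11  0.73 -1.65]
```

View pics/s10c.png

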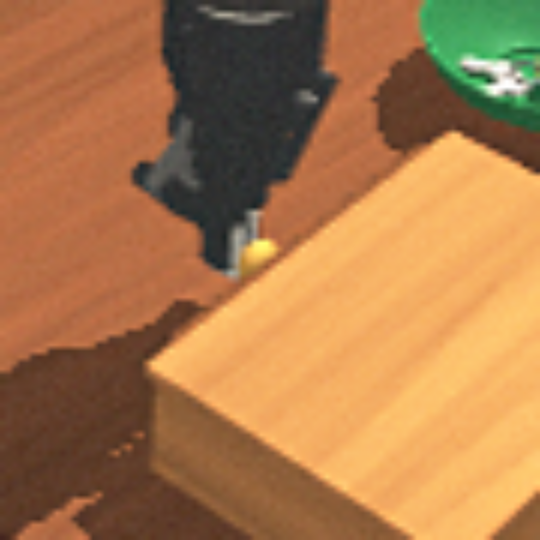

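{"name": "play_rows", "arguments": {
  "steps": [
    {"dx":1,"dy":0.1,"dz":0,"wx":0,"wy":0,"wz":0,"grip":0},
    {"dx":2,"dy":0.2,"dz":0,"wx":0,"wy":0,"wz":0,"grip":0},
    {"dx":3,"dy":0.3,"dz":0,"wx":0,"wy":0,"wz":0,"grip":0},
    {"dx":3,"dy":0.3,"dz":0,"wx":0,"wy":0,"wz":0,"grip":0}
  ]
}}

```text
clock: 29.77
tcp_pos: [652.3, -9.5, -11.5]
eef_rot: [-0.522, 0.476, -0.477, 0.523]
ft_force: [0.0, -0.1, 0.4]
opening: 0.004
```

{"name": "play_rows", "arguments": {
  "steps": [
    {"dx":1,"dy":0.1,"dz":0,"wx":0,"wy":0,"wz":0,"grip":0},
    {"dx":2,"dy":0.2,"dz":0,"wx":0,"wy":0,"wz":0,"grip":0},
    {"dx":2,"dy":0.2,"dz":0,"wx":0,"wy":0,"wz":0,"grip":0}
  ]
}}

```text
clock: 30.02
tcp_pos: [652.5, -9.5, -11.6]
eef_rot: [0.523, -0.477, 0.476, -0.522]
ft_force: [-11.4, 0.0, 9.1]
opening: -0.002
```

The force has risen to 11 N and the tool has stopped moving, so the drawer is at its stop. One more light press, then back off.

{"name": "play_rows", "arguments": {
  "steps": [
    {"dx":2,"dy":0.2,"dz":0,"wx":0,"wy":0,"wz":0,"grip":0},
    {"dx":2.5,"dy":0.2,"dz":0,"wx":0,"wy":0,"wz":0,"grip":0},
    {"dx":2.5,"dy":0.2,"dz":0,"wx":0,"wy":0,"wz":0,"grip":0}
  ]
}}

```text
clock: 30.27
tcp_pos: [652.4, -9.5, -11.9]
eef_rot: [0.524, -0.478, 0.475, -0.521]
ft_force: [-17.3, -0.4, 13.1]
opening: -0.002
```

{"name": "play_rows", "arguments": {
  "steps": [
    {"dx":-8,"dy":-0.7,"dz":0,"wx":0,"wy":0,"wz":0,"grip":0},
    {"dx":-25,"dy":-2,"dz":0,"wx":0,"wy":0,"wz":0,"grip":0},
    {"dx":-45,"dy":-4,"dz":0,"wx":0,"wy":0,"wz":0,"grip":0},
    {"dx":-75,"dy":-7,"dz":20,"wx":0,"wy":0,"wz":0,"grip":0},
    {"dx":-105,"dy":-10,"dz":55,"wx":0,"wy":0,"wz":0,"grip":0},
    {"dx":-120,"dy":-20,"dz":95,"wx":0,"wy":0,"wz":0,"grip":0},
    {"dx":-130,"dy":-40,"dz":135,"wx":0,"wy":0,"wz":0,"grip":0},
    {"dx":-130,"dy":-40,"dz":160,"wx":0,"wy":0,"wz":0,"grip":0},
    {"dx":-130,"dy":-40,"dz":160,"wx":0,"wy":0,"wz":0,"grip":0},
    {"dx":-130,"dy":-40,"dz":160,"wx":0,"wy":0,"wz":0,"grip":0}
  ]
}}

```text
clock: 31.1
tcp_pos: [523.6, -50.1, 150.4]
eef_rot: [0.523, -0.477, 0.477, -0.522]
ft_force: [-0.5, 0.3, -0.9]
opening: -0.001
```

```bash
python3 - <<'E'
from h import *
s,M=tool(); cal,im=snap("scene","s11"); cv2.imwrite("pics/s11c.png",cv2.resize(im[110:300,140:390,::-1],None,fx=3,fy=3))
cal,im=snap("wrist","w30")
print("knob",px2w(cal,0,0,0)[:1]); np.save("c30.npy",cal,allow_pickle=True)
E
```

```text
t 31.1 tcp [523.6 -50.1 150.4] open -0.001 F [-0.5  0.3 -0.9]
 jaw x [ 0.09  -0.996  0.001]  y [-0.001 -0.001 -1.   ] jaw yaw deg -84.8 q [ 0.1   0.24 -0.15  1.98  0.04  0.93 -1.55]
knob [653.26221395]
```

View pics/s11c.png

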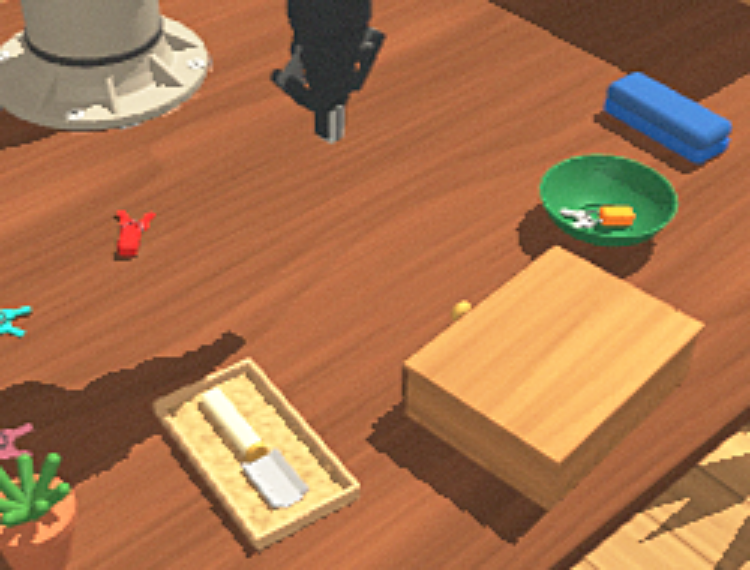

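View pics/w30.png

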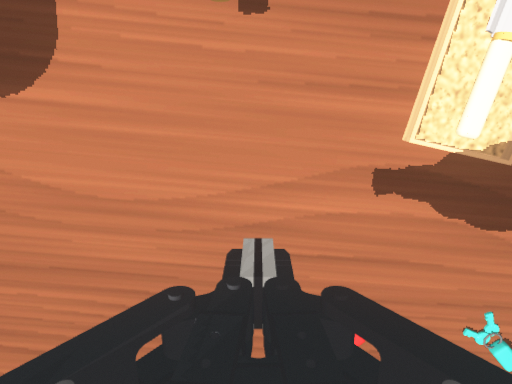

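The stop position (TCP 652.5) agrees with the predicted shut position of about 650. I'll check the panel gap from above.

{"name": "play_rows", "arguments": {
  "steps": [
    {"dx":35,"dy":12,"dz":0,"wx":0,"wy":0,"wz":0,"grip":0},
    {"dx":70,"dy":25,"dz":0,"wx":0,"wy":0,"wz":0,"grip":0},
    {"dx":80,"dy":40,"dz":0,"wx":0,"wy":0,"wz":0,"grip":0},
    {"dx":80,"dy":40,"dz":0,"wx":0,"wy":0,"wz":0,"grip":0},
    {"dx":80,"dy":40,"dz":0,"wx":0,"wy":0,"wz":0,"grip":0}
  ]
}}

```text
clock: 31.62
tcp_pos: [601.7, -8.1, 145.7]
eef_rot: [0.525, -0.478, 0.474, -0.521]
ft_force: [0.3, -0.1, 0.4]
opening: -0.001
```

```bash
python3 - <<'E'
from h import *
s,M=tool(); cal,im=snap("wrist","w31")
cv2.imwrite("pics/w31c.png",cv2.resize(im[0:220,100:460,::-1],None,fx=2.1,fy=2.1))
cal2,im=snap("top","t2"); cv2.imwrite("pics/t2c.png",cv2.resize(im[110:290,60:440,::-1],None,fx=2.1,fy=2.1,interpolation=cv2.INTER_CUBIC))
E
```

```text
t 31.62 tcp [601.7  -8.1 145.7] open -0.001 F [ 0.3 -0.1  0.4]
 jaw x [ 0.094 -0.996 -0.   ]  y [-0.009 -0.    -1.   ] jaw yaw deg -84.6 q [ 0.03  0.37 -0.15  1.81  0.07  0.98 -1.63]
```

View pics/w31c.png

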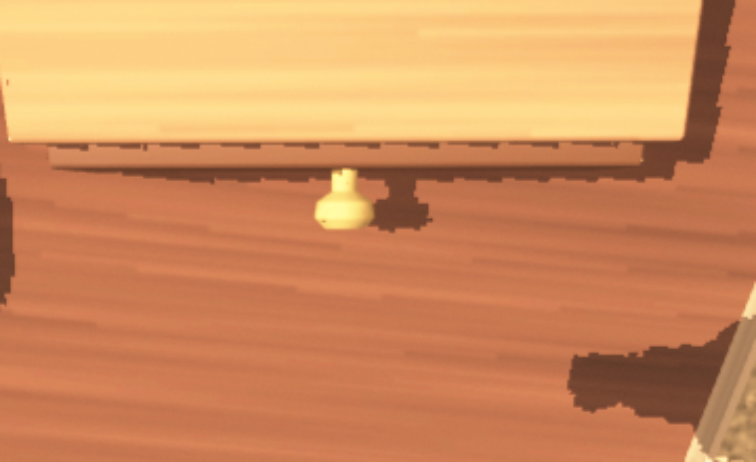

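View pics/t2c.png

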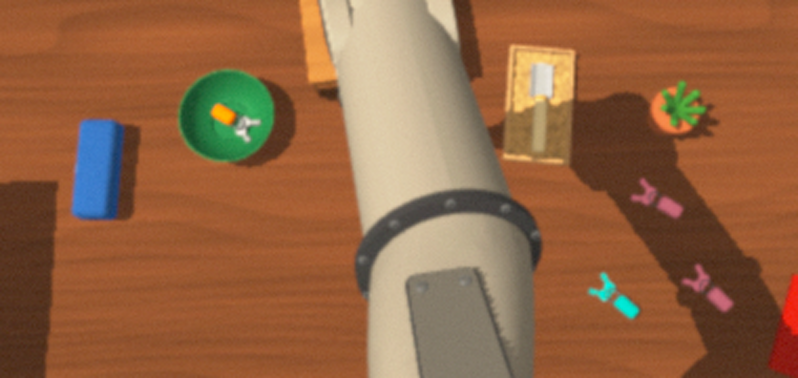

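The panel is flush with the chest front with no gap and no drawer interior showing. The keys are in the bowl, the shoehorn is in the tray, and the case and plant stand where they were. The arm touches nothing, so I'm handing in.

```bash
python3 - <<'E'
from rig import manip
print(manip.sign_off()); print(manip.read_state()["clock"])
E
```

```text
the job is handed in; nothing more can be done
None
the job is handed in; nothing more can be done
```

The ledge is tidied as asked and the job was handed in at about 31.7 s, well inside the 136 s limit.

- **Keys:** the orange-fob bunch went into the green bowl and shows there in the last pictures.
- **Shoehorn:** it lies lengthwise and flat in the cork-lined tray, inside the rim all round.
- **Bicycle lights:** both were seen flat, side by side on the drawer floor before it was pushed shut. I could not see inside the drawer once it was closed.
- **Drawer:** I pushed it by the knob until it hit its stop, with about 17 N sideways. The last close view shows the panel flush with the chest and no gap.
- **Plant and spectacle case:** they appear at the same pixels as in the first picture.

Three things did not go as expected:

- **First grasp of the keys:** the reported TCP lies about 35–37 mm beyond the real fingertips. The jaws closed twice above the fob, once touching its top with 4 N, before I corrected the height by force and picture.
- **Gripping force on the table:** the fingertips touched the table with 6 N when I gripped the keys.
- **First move call:** it was refused because its rows left out some fields, and nothing moved.

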